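# Charge and stir a mixing dish to order

### The arm

A 7-joint arm with a two-finger parallel gripper is mounted at the origin on the work surface. World frame = base frame: x ahead of the robot, y to its left, z up, the work surface at z = 0. Lengths are in m, angles in rad, forces in N, time in s.
With the tool pointing down it reaches from about 0.4 to 0.85 m from the base axis. Payload 10.4 kg.
Tool frame: the origin (TCP) lies at the very end of the fingers, on their centre line; the grasp point (between the pads) lies 19 mm behind it; x points along the fingers, z is the direction in which the jaws open and shut, and the axes are right-handed (so a half turn about x gives the same grasp; the last joint's range is limited). The gripper opens to 85 mm and grips with 20 to 120 N. Pads are 22 mm wide; open, the fingers measure 114 mm over their backs; the gripper's body (76 mm by 85 mm) begins 54 mm behind the grasp point. The pads swing forward as they close: fully open they stand 13 mm farther back than shut.
Start: joints at [1.215, 0.332, -0.065, 1.46, 0.022, 1.35, -0.088], TCP at [0.204, -0.591, 0.194] pointing down, gripper open.
Joint ranges: [-2.6, 2.6], [-0.5, 2.12], [-1.47, 1.34], [0.16, 2.42], [-1.27, 4.41], [0.06, 2.06], [-2.6, 2.6]. Speed limits (rad/s): [2.22, 2.22, 2.79, 2.79, 3.14, 3.14, 3.14].

### API

Orientations are given as a unit quaternion [x, y, z, w].
In Python, from workcell import get_obs, camera, camera_info, hand_in gives the robot as it stands.
- The arm moves only by the tool move_arm, never from a script. Its argument "motion" is text: rows parted by semicolons, each of 4 numbers parted by spaces: the shift along the world's x, y, z in m, then the turn about the world's z in rad. In form: tx ty tz spin; .... A call has 1 to 10 rows; each row is the pose to reach, as a shift and turn from the pose commanded when the call began; what a row does not reach only later rows make up. A row lasts 1/8 s, in which the tool goes at most 62.5 mm and 10.7 degrees, less where a joint would pass 70% of its speed; a pose out of reach is approached as far as the arm can. A call with a gripper value outside its range is refused whole. "grip" is the opening, from 0 (shut) to 1 (fully open), set as the call begins (left out, the last holds). The fingers move at their own pace and stop on an object; "force" is the grip in N (left out, the last holds). Time passes only in rows, so rows that repeat a pose let the fingers close. It gives the time, the measured TCP pose, the force and the opening at its end, in the units of the state.
- get_obs(): the state, without advancing time (a new reading comes with each control period).
- camera(name): name is "scene" or "top"; returns (picture, depth): 480x640x3 uint8, red, green, blue; 480x640 float32, m along the optical axis (not along the pixel's ray), 0 where there is no reading.
- camera_info(name): a dict with "camera_matrix" (3x3 intrinsics, pixels), "eye" and "attitude" of the camera in the world. Camera axes: x right, y up, looking along -z (the intrinsics and any distortion apply to the point x, -y, -z); pixel columns grow to the right and rows downward; lengths in m; the calibration is good to about 2 mm. A picture is of the moment at which its call begins. camera_info takes no time and is no camera call.
- hand_in(): hands the job in, once; it reports no verdict.
The state is a dict: "clock": time; "joint_pos": joint angles; "joint_velocities": joint speeds; "tau": joint torques, N m; "position": TCP position; "ee_rot": TCP orientation; "ft_force": force on the tool from outside, world axes, zero at the start; "torque": the same for the moment, N m; "grip_width": opening from 0.0 (shut) to 1.0 (fully open).
Only numpy, scipy, OpenCV 4.12 (cv2) and the standard library are available. Lean on these libraries where they do the work, as an engineer would, in place of code of your own. Each camera call takes 0.05 s, during which the arm holds its last target.

### The job

The disc on the white order board shows blue or yellow: put every pellet of that colour from the mat into the steel dish, and none of the other colour. Then stir pellets and beads together with the stirrer, its foot down near the dish's floor, at least five wide full rounds that really move the beads about, and hang the stirrer back upright by its collar in the fork of its stand. Keep all beads and ordered pellets in the dish and leave the jar and the amber bottle alone.

Things in the scene. Friction and masses are not known exactly. Their poses are not given: they have to be found in the camera images.
- dish: Round steel mixing dish fixed to the bench, straight wall: outer diameter 220 mm, inner diameter 212 mm, 60 mm high, floor 5 mm thick. Origin: centre of its underside; z up, x and y along the world's.
- bead1: White mixing bead, a ball of 32 mm diameter (20 g), lying in the dish. Origin: its centre.
- bead2: White mixing bead, a ball of 32 mm diameter (20 g), lying in the dish. Origin: its centre.
- bead3: White mixing bead, a ball of 32 mm diameter (20 g), lying in the dish. Origin: its centre.
- bead4: White mixing bead, a ball of 32 mm diameter (20 g), lying in the dish. Origin: its centre.
- bead5: White mixing bead, a ball of 32 mm diameter (20 g), lying in the dish. Origin: its centre.
- blue1: Blue pellet: bar with rounded edges, 60 mm long (its x) by 24 by 24 mm, about 40 g, lying on the white mat at the start (one of 2 or 3 present of its colour; None if absent). Origin: its centre.
- blue2: Blue pellet: bar with rounded edges, 60 mm long (its x) by 24 by 24 mm, about 40 g, lying on the white mat at the start (one of 2 or 3 present of its colour; None if absent). Origin: its centre.
- blue3: Blue pellet: bar with rounded edges, 60 mm long (its x) by 24 by 24 mm, about 40 g, lying on the white mat at the start (one of 2 or 3 present of its colour; None if absent). Origin: its centre.
- yellow1: Yellow pellet: bar with rounded edges, 60 mm long (its x) by 24 by 24 mm, about 40 g, lying on the white mat at the start (one of 2 or 3 present of its colour; None if absent). Origin: its centre.
- yellow2: Yellow pellet: bar with rounded edges, 60 mm long (its x) by 24 by 24 mm, about 40 g, lying on the white mat at the start (one of 2 or 3 present of its colour; None if absent). Origin: its centre.
- yellow3: Yellow pellet: bar with rounded edges, 60 mm long (its x) by 24 by 24 mm, about 40 g, lying on the white mat at the start (one of 2 or 3 present of its colour; None if absent). Origin: its centre.
- mat: White pellet mat fixed to the bench, 290 (x) by 200 (y) by 3 mm. Origin: centre of its underside. It lies left or right of the dish, the stirrer's stand on the other side.
- stirrer: Stirrer, 120 g, hanging upright: red square grip 26 by 26 mm from 8 to 60 mm above the origin, faces square to its x and y; below it a black round collar, 44 mm in diameter, from 0 to 8 mm; below that a steel shaft of 14 mm diameter with a ball of 20 mm diameter at the foot. Origin: centre of the collar's underside; z up along the shaft.
- stirrer_tip (a point): Lowest point of the stirrer's foot ball, 95 mm below the stirrer's origin.
- stirrer_grip (a point): Centre of the stirrer's red grip, 34 mm above the stirrer's origin.
- stand: White stand fixed to the bench, holding the stirrer: two level steel fork arms, tops 120 mm up, 14 mm wide, 26 mm apart, run along its x from -35 mm (open end) to +52 mm, where a post of the same height, 60 mm wide, carries them. The shaft hangs between the arms, collar lying on both; the slot opens to its -x side. Foot plate 10 mm thick. Origin: on the bench below the seat.
- stand_seat (a point): The seat: the point between the tops of the fork arms, 120 mm above the bench, where the origin of the hung stirrer belongs; axes as the stand's.
- order_board: White square order board fixed to the bench, 110 by 110 by 12 mm. Origin: centre of its underside. The disc that lies on it gives the colour ordered.
- spare_board: Smaller grey square board fixed to the bench, 90 by 90 by 12 mm, where the unused disc lies. Origin: centre of its underside.
- disc_blue: Blue disc, 70 mm in diameter, 8 mm thick, fixed on the order board or the grey board. Origin: centre of its underside.
- disc_yellow: Yellow disc, 70 mm in diameter, 8 mm thick, fixed on the order board or the grey board. Origin: centre of its underside.
- jar: White jar, 68 mm in diameter, 90 mm high, standing on the bench; leave alone. Origin: centre of its underside.
- reagent: Amber bottle, 64 mm in diameter, 130 mm high, standing on the bench; leave alone. Origin: centre of its underside.
Not all that is in view belongs to the job. Leave any turquoise look-alike of the stirrer alone.

How it is judged:
By the outcome, as a careful person would: the job done as asked, in the order asked, and still so for the second after the job is handed in, with the robot touching nothing.
Of blue1, blue2, blue3 only 2 to 3 are there at a start; the rules pass over those that are not, and their reading is None.
Of yellow1, yellow2, yellow3 only 2 to 3 are there at a start; the rules pass over those that are not, and their reading is None.
At some moment in a run one of blue1, blue2, blue3, yellow1, yellow2, yellow3 may be knocked a few centimetres aside while the robot is not near it.
It also fails if it takes over 208 s, if anything falls off the work surface, if the arm or the gripper's body presses on something with over 40 N, if the wrist force passes 120 N, or if a joint passes its speed limit or range.

## Working session

There is one attempt and no reset: what is moved stays moved. The work goes in short steps, Python scripts to look and compute and a tool call to move; the robot and the scene stay as the last step left them, time stands still between calls to the robot, and variables do not carry over. Pictures are saved under pics/ and viewed, and the job is handed in when it is done.

Besides the shell and the picture viewer there is one more tool, called after "Emit:" as name(argument=value, ...), one argument or row to a line, values as JSON. move_arm: Moves the arm, as the interface text tells. Its arguments: {"type":"object","properties":{"motion":{"type":"string"},"grip":{"type":"number"},"force":{"type":"number"}},"required":["motion"]}

```bash
ls; mkdir -p pics
python3 - <<'E'
from workcell import *
import cv2,numpy as np
for n in("scene","top"):
    p,d=camera(n); cv2.imwrite(f"pics/{n}0.png",p[:,:,::-1]); i=camera_info(n); print(n,i)
o=get_obs();print({k:(np.round(v,3).tolist() if not isinstance(v,(str,dict)) else v) for k,v in o.items()})
E
```

```text
pics
scene {'camera_matrix': array([[472.50391297,   0.        , 330.88231511],
       [  0.        , 472.50391297, 239.03091496],
       [  0.        ,   0.        ,   1.        ]]), 'eye': array([ 1.27381304, -0.1797513 ,  1.09603258]), 'attitude': array([0.23171309, 0.18943526, 0.58798853, 0.75146046])}
top {'camera_matrix': array([[623.5765598 ,   0.        , 317.86238053],
       [  0.        , 623.5765598 , 241.81167453],
       [  0.        ,   0.        ,   1.        ]]), 'eye': array([4.03028786e-01, 3.75507828e-04, 1.30060723e+00]), 'attitude': array([ 0.05703848, -0.06229397, -0.70198103,  0.7071695 ])}
{'clock': 0.1, 'joint_pos': [1.215, 0.333, -0.065, 1.461, 0.022, 1.35, -0.089], 'joint_velocities': [-0.002, -0.001, -0.001, -0.001, -0.0, 0.001, -0.001], 'tau': [0.002, -62.675, 0.05, -39.243, 0.017, 0.007, -0.0], 'position': [0.204, -0.59, 0.193], 'ee_rot': [0.411, 0.576, -0.41, 0.576], 'ft_force': [0.758, -0.061, -0.164], 'torque': [0.074, 0.026, 0.003], 'grip_width': 0.998}
```

View pics/scene0.png

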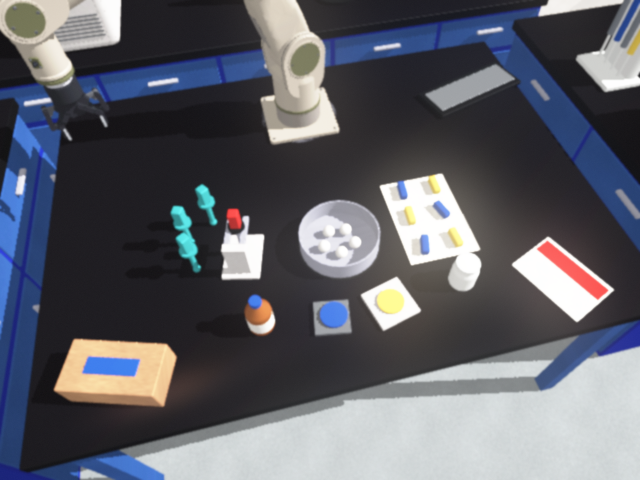

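View pics/top0.png

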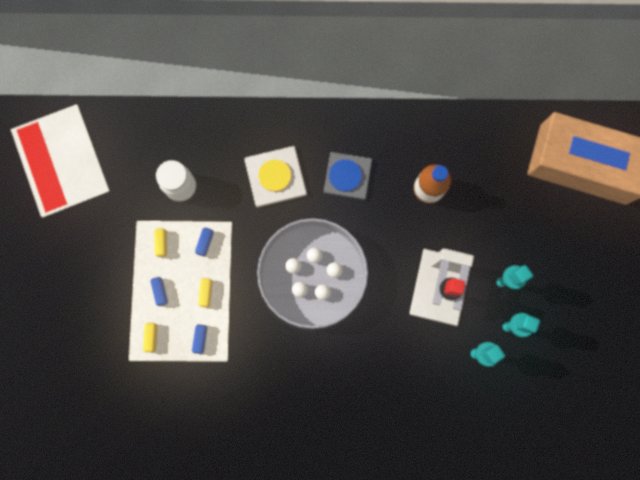

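The disc on the white order board is yellow (top picture, 275,176), and the blue disc is on the grey board (346,176). Three yellow pellets lie on the mat at (160,242), (205,293) and (150,337). The dish is at (313,272) and the red stirrer at (453,288). The fork opens toward the robot.

```bash
cat > h.py <<'E'
from workcell import *
import cv2,numpy as np
from scipy.spatial.transform import Rotation as R
def cloud(n,name=None):
    p,d=camera(n); i=camera_info(n)
    if name: cv2.imwrite(f"pics/{name}.png",p[:,:,::-1])
    K=i["camera_matrix"];h,w=d.shape
    u,v=np.meshgrid(np.arange(w),np.arange(h))
    c=np.stack([(u-K[0,2])/K[0,0]*d,-(v-K[1,2])/K[1,1]*d,-d],-1)
    W=c@R.from_quat(i["attitude"]).as_matrix().T+i["eye"]
    W[d==0]=np.nan
    return p,d,W,cv2.cvtColor(p,cv2.COLOR_RGB2HSV)
RNG={'yellow':((20,100,100),(35,255,255)),'blue':((105,120,60),(125,255,255)),'red':((0,150,80),(6,255,255))}
def blobs(W,hsv,col,amin=40):
    m=cv2.inRange(hsv,*RNG[col]); 
    n,l,s,c=cv2.connectedComponentsWithStats(m)
    out=[]
    for k in range(1,n):
        if s[k,4]<amin: continue
        q=W[l==k]; q=q[~np.isnan(q[:,0])]
        if len(q)<10: continue
        z=np.percentile(q[:,2],80)
        t=q[q[:,2]>z-0.008]
        (cx,cy),(a,b),an=cv2.minAreaRect((t[:,:2]*1000).astype(np.float32))
        ang=np.deg2rad(an if a>=b else an+90); ang=(ang+np.pi/2)%np.pi-np.pi/2
        out.append((c[k].round().tolist(),np.round([cx,cy,z*1000,max(a,b),min(a,b)],1).tolist(),round(float(ang),3),int(s[k,4])))
    return out
def state():
    o=get_obs(); T=R.from_quat(o['ee_rot']).as_matrix()
    print('t',round(o['clock'],2),'p',np.round(o['position'],4),'x',T[:,0].round(3),'z',T[:,2].round(3),'jaw yaw',round(np.arctan2(T[1,2],T[0,2]),3),'F',np.round(o['ft_force'],1),'g',round(o['grip_width'],3),'j',np.round(o['joint_pos'],2))
E
python3 - <<'E'
from h import *
state()
for n in('top','scene'):
    p,d,W,h=cloud(n)
    for c in RNG:
        for b in blobs(W,h,c): print(n,c,b)
    if n=='top':
        Z=W[:,:,2]
        # dish rim
        m=(Z>0.045)&(Z<0.075)
        r=np.zeros_like(m); r[205:340,245:380]=True
        q=W[m&r]; print('rim n',len(q)); c,rad=cv2.minEnclosingCircle((q[:,:2]*1000).astype(np.float32)); print(c,rad)
        r[:]=False; r[230:335,400:480]=True
        q=W[r&(Z>.11)&(Z<.126)]; print('fork',len(q),q.min(0),q.max(0)); print(cv2.minAreaRect((q[:,:2]*1000).astype(np.float32)))
        # floor plate
        q=W[r&(Z>.005)&(Z<.016)]; print('plate',cv2.minAreaRect((q[:,:2]*1000).astype(np.float32)))
        q=W[r&(Z>.17)]; print('top',q.mean(0),q[:,2].max())
        for nm,(y0,y1,x0,x1) in dict(beads=(245,305,280,348)).items():
            s=h[y0:y1,x0:x1]; mm=(cv2.inRange(s,(0,0,200),(180,60,255)))
            k,l,st,c=cv2.connectedComponentsWithStats(mm)
            for j in range(1,k):
                if st[j,4]>20: print(c[j]+[x0,y0],W[y0:y1,x0:x1][l==j].mean(0).round(3),st[j,4])
        big=cv2.resize(p[210:370,390:560],None,fx=4,fy=4,interpolation=cv2.INTER_CUBIC)[:600,:680]; cv2.imwrite('pics/stand.png',big[:,:,::-1])
E
```

```text
t 0.1 p [ 0.204  -0.5904  0.1932] x [-0.     0.001 -1.   ] z [ 0.327 -0.945 -0.001] jaw yaw -1.238 F [ 0.8 -0.1 -0.2] g 0.998 j [ 1.22  0.33 -0.06  1.46  0.02  1.35 -0.09]
top yellow ([275.0, 175.0], [764.6, 84.6, 23.2, 67.3, 66.0], 0.031, 818)
top yellow ([160.0, 242.0], [618.0, 318.3, 28.9, 58.3, 23.6], 0.08, 322)
top yellow ([205.0, 292.0], [514.6, 222.6, 29.5, 57.0, 22.7], -0.073, 319)
top yellow ([150.0, 337.0], [423.2, 330.9, 29.2, 56.0, 23.7], 0.004, 350)
top blue ([599.0, 153.0], [799.3, -579.8, 86.0, 117.9, 37.6], 1.274, 928)
top blue ([345.0, 175.0], [766.1, -64.6, 23.1, 68.3, 66.7], -0.623, 806)
top blue ([440.0, 172.0], [740.7, -243.8, 132.8, 28.3, 26.2], -0.702, 184)
top blue ([203.0, 241.0], [620.4, 229.7, 29.7, 52.0, 16.8], -0.289, 190)
top blue ([157.0, 291.0], [515.8, 318.6, 29.7, 50.3, 15.1], 0.274, 171)
top blue ([198.0, 339.0], [420.7, 231.9, 30.1, 50.6, 16.7], -0.074, 195)
top red ([41.0, 167.0], [783.9, 586.3, 6.6, 197.3, 47.4], 0.402, 1839)
top red ([454.0, 287.0], [515.4, -258.2, 181.5, 26.0, 23.3], 1.323, 267)
rim n 890
(554.073974609375, 3.8130531311035156) 
[... 1441 characters left out ...]
793.0, 15.1], 0.409, 72)
scene blue ([402.0, 189.0], [422.9, 231.1, 29.4, 55.2, 16.8], -0.117, 84)
scene blue ([442.0, 208.0], [520.7, 319.5, 29.9, 47.4, 11.7], 0.289, 51)
scene blue ([425.0, 243.0], [623.5, 230.0, 29.6, 48.1, 11.8], -0.356, 64)
scene blue ([254.0, 301.0], [742.6, -243.5, 131.2, 28.2, 26.9], -0.738, 148)
scene blue ([333.0, 314.0], [767.1, -64.3, 22.0, 70.5, 67.5], 0.366, 564)
scene blue ([592.0, 350.0], [923.1, 687.5, -307.5, 149.3, 59.8], -1.078, 2351)
scene blue ([111.0, 366.0], [799.5, -578.1, 84.6, 117.7, 37.4], 1.266, 830)
scene red ([234.0, 218.0], [518.4, -258.5, 179.7, 26.5, 24.3], -0.147, 239)
scene red ([573.0, 270.0], [784.1, 587.9, 5.6, 191.8, 44.6], 0.411, 914)
```

View pics/stand.png

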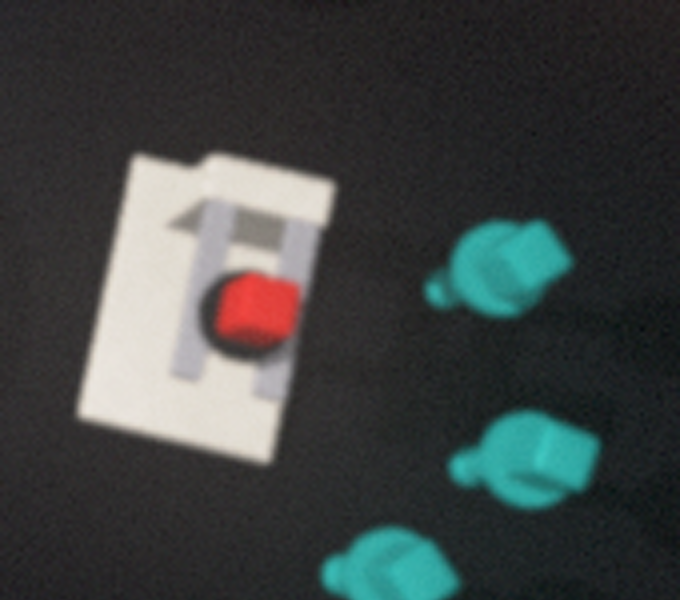

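Emit:
move_arm(
  motion="0 0 0.06 -0.1; 0 0 0.12 -0.25; 0.05 0.1 0.12 -0.25; 0.1 0.2 0.12 -0.25; 0.15 0.3 0.12 -0.25; 0.2 0.4 0.12 -0.25; 0.2 0.46 0.12 -0.25; 0.23 0.51 0.12 -0.25; 0.25 0.56 0.12 -0.25; 0.27 0.61 0.12 -0.25",
  grip=0.75,
)

```text
clock: 1.45
position: [0.4105, -0.1336, 0.314]
ee_rot: [0.479, 0.52, -0.479, 0.52]
ft_force: [1.0, -0.2, -0.1]
grip_width: 0.751
```

```bash
python3 -c "
from h import *
state()"
```

```text
t 1.45 p [ 0.4105 -0.1336  0.314 ] x [ 0.    -0.001 -1.   ] z [ 0.083 -0.997  0.001] jaw yaw -1.488 F [ 1.  -0.2 -0.1] g 0.751 j [ 0.75 -0.12 -0.48  1.7  -0.06  1.55 -1.22]
```

Emit:
move_arm(
  motion="0.205 0.45 -0.05 0; 0.205 0.45 -0.05 0; 0.205 0.45 -0.05 0; 0.205 0.45 -0.05 0; 0.205 0.45 -0.05 0; 0.205 0.45 -0.05 0; 0.205 0.45 -0.05 0; 0.205 0.45 -0.05 0; 0.205 0.45 -0.17 0; 0.205 0.45 -0.17 0",
)

```text
clock: 2.7
position: [0.6148, 0.3158, 0.1417]
ee_rot: [0.478, 0.521, -0.478, 0.52]
ft_force: [1.4, 0.0, -0.4]
grip_width: 0.748
```

```bash
python3 -c "
from h import *
state()
p,d,W,h=cloud('scene','s1')
for c in('yellow','blue'):
  for b in blobs(W,h,c): 
    if 380<b[0][0]<480: print(c,b)
p,d,W,h=cloud('top','t1')
for c in('yellow','blue'):
  for b in blobs(W,h,c): 
    if 100<b[0][0]<250: print(c,b)
"
```

```text
t 2.7 p [0.6148 0.3158 0.1417] x [-0.     0.001 -1.   ] z [ 0.084 -0.996 -0.001] jaw yaw -1.486 F [ 1.4  0.  -0.4] g 0.748 j [-0.03  0.63 -0.8   1.3   0.44  1.39 -2.29]
yellow ([433.0, 184.0], [425.0, 328.3, 29.3, 63.8, 18.2], -0.018, 104)
yellow ([409.0, 216.0], [521.9, 216.5, 28.2, 48.8, 15.3], 0.114, 63)
yellow ([454.0, 238.0], [624.7, 313.6, 28.1, 53.2, 16.1], 0.234, 78)
yellow ([390.0, 301.0], [766.9, 84.5, 22.1, 63.5, 61.2], -0.347, 460)
blue ([402.0, 189.0], [425.0, 231.2, 29.3, 56.1, 16.7], -0.126, 84)
blue ([442.0, 208.0], [520.1, 319.5, 29.5, 48.4, 10.8], 0.234, 51)
blue ([425.0, 243.0], [623.9, 229.9, 29.6, 48.3, 11.6], -0.351, 63)
yellow ([150.0, 338.0], [423.1, 330.3, 29.5, 55.9, 21.3], 0.003, 321)
blue ([203.0, 241.0], [620.1, 229.0, 29.6, 53.7, 16.9], -0.303, 200)
```

Emit:
move_arm(
  motion="0.004 0 -0.05 0.03; 0.004 0 -0.1 0.03; 0.004 0 -0.125 0.03; 0.004 0 -0.136 0.03; 0.004 0 -0.136 0.03",
)

```text
clock: 3.42
position: [0.62, 0.3147, 0.0095]
ee_rot: [0.472, 0.527, -0.471, 0.527]
ft_force: [-0.2, 0.4, 1.1]
grip_width: 0.751
```

Emit:
move_arm(
  motion="0 0 0 0; 0 0 0 0; 0 0 0 0; 0 0 0 0; 0 0 0 0",
  grip=0,
  force=35,
)

```text
clock: 4.05
position: [0.6192, 0.3144, 0.008]
ee_rot: [0.471, 0.527, -0.471, 0.527]
ft_force: [0.2, -0.7, -0.7]
grip_width: 0.001
```

Emit:
move_arm(
  motion="0 0 0.03 0; 0 0 0.07 0; 0 0 0.12 0; 0 0 0.12 0",
)

```text
clock: 4.55
position: [0.6208, 0.3161, 0.1327]
ee_rot: [0.473, 0.527, -0.469, 0.528]
ft_force: [0.1, -0.3, -1.1]
grip_width: 0.0
```

Missed: the fingers shut on nothing. I'll look again.

```bash
python3 -c "
from h import *
state()
p,d,W,h=cloud('scene','s2')
for c in('yellow','blue'):
  for b in blobs(W,h,c): 
    if 380<b[0][0]<480: print(c,b)
cv2.imwrite('pics/s2z.png',cv2.resize(p[130:300,340:520],None,fx=3.5,fy=3.5)[:,:,::-1])
p,d,W,h=cloud('top','t2')
cv2.imwrite('pics/t2z.png',cv2.resize(p[180:380,100:260],None,fx=3,fy=3)[:,:,::-1])
for c in('yellow','blue'):
  for b in blobs(W,h,c): 
    if 100<b[0][0]<250: print(c,b)
"
```

```text
t 4.55 p [0.6208 0.3161 0.1327] x [ 0.006  0.003 -1.   ] z [ 0.112 -0.994 -0.003] jaw yaw -1.458 F [ 0.1 -0.3 -1.1] g 0.0 j [-0.02  0.65 -0.8   1.3   0.46  1.37 -2.26]
yellow ([433.0, 184.0], [424.7, 328.2, 28.4, 61.7, 18.4], -0.005, 107)
yellow ([409.0, 216.0], [521.8, 217.4, 27.8, 51.1, 16.2], 0.111, 65)
yellow ([454.0, 238.0], [625.3, 312.4, 28.3, 53.3, 16.4], 0.204, 81)
yellow ([390.0, 301.0], [766.9, 84.9, 22.4, 64.6, 61.4], -0.292, 463)
blue ([402.0, 189.0], [424.4, 231.3, 28.8, 52.9, 15.9], -0.152, 84)
blue ([442.0, 208.0], [521.4, 319.8, 29.7, 50.3, 13.0], 0.228, 54)
blue ([425.0, 243.0], [623.5, 230.0, 29.6, 52.3, 12.3], -0.352, 68)
yellow ([150.0, 337.0], [423.1, 330.0, 29.2, 56.3, 21.7], -0.02, 338)
blue ([203.0, 241.0], [620.4, 228.6, 30.1, 52.4, 16.6], -0.248, 200)
```

View pics/s2z.png

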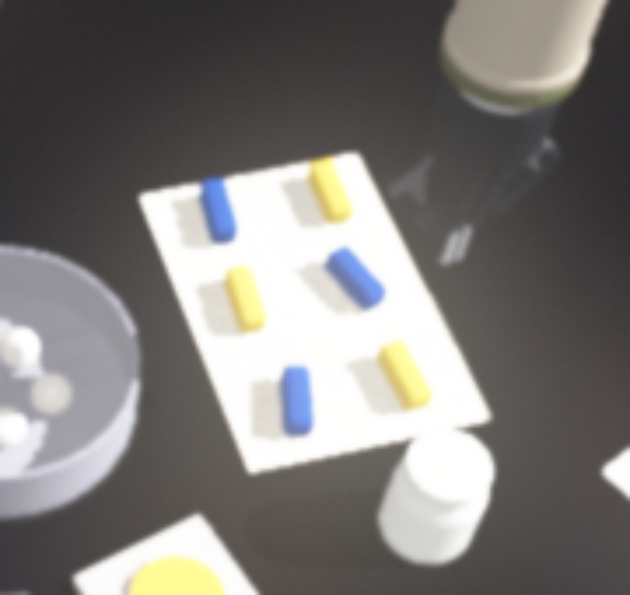

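View pics/t2z.png

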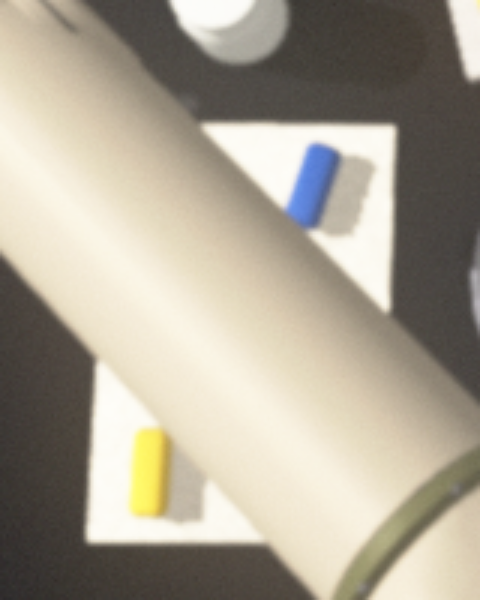

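```bash
cat >> h.py <<'E'
def proj(n,P):
    i=camera_info(n);K=i["camera_matrix"]
    c=R.from_quat(i["attitude"]).as_matrix().T@(np.asarray(P,float)-i["eye"])
    return K[0,0]*c[0]/-c[2]+K[0,2],K[1,1]*-c[1]/-c[2]+K[1,2]
E
python3 -c "
from h import *
P=get_obs()['position'];print(P,proj('scene',P),proj('top',P))
print('pelletA',proj('scene',[.62,.316,.027]),proj('top',[.62,.316,.027]))
p,d,W,h=cloud('scene')
x=W[185:215,455:480]; k=x[...,2]>.1; print(k.sum(), np.nanmean(x[k],0), np.nanmin(x[k],0))
import sys
for v in range(190,212,3): print(v,[ (W[v,u]*1000).round().tolist() for u in (464,468,472)])
"
```

```text
[0.61926459 0.31440996 0.1280305 ] (np.float64(461.2332524464877), np.float64(212.86972195499575)) (np.float64(149.15118629526162), np.float64(232.1190192234617))
pelletA (np.float64(454.0344925890675), np.float64(235.5291965166536)) (np.float64(161.03445930590365), np.float64(240.7240992543204))
370 [0.63045288 0.30195528 0.22221117] [0.60872851 0.25980868 0.16579231]
190 [[618.0, 301.0, 220.0], [632.0, 302.0, 236.0], [637.0, 308.0, 240.0]]
193 [[626.0, 298.0, 220.0], [638.0, 300.0, 232.0], [628.0, 318.0, 216.0]]
196 [[633.0, 295.0, 217.0], [631.0, 308.0, 211.0], [631.0, 319.0, 208.0]]
199 [[627.0, 303.0, 196.0], [631.0, 311.0, 199.0], [625.0, 327.0, 187.0]]
202 [[629.0, 304.0, 187.0], [631.0, 314.0, 187.0], [502.0, 427.0, 0.0]]
205 [[627.0, 309.0, 171.0], [631.0, 317.0, 174.0], [513.0, 422.0, -0.0]]
208 [[520.0, 393.0, 4.0], [522.0, 405.0, 1.0], [524.0, 417.0, 0.0]]
211 [[530.0, 389.0, 3.0], [533.0, 400.0, 2.0], [535.0, 412.0, 2.0]]
```

Emit:
move_arm(
  motion="0.002 0 -0.05 0; 0.002 0 -0.1 0; 0.002 0 -0.12 0; 0.002 0 -0.12 0; 0.002 0 -0.12 0",
  grip=0.75,
)

```text
clock: 5.32
position: [0.6221, 0.3153, 0.01]
ee_rot: [0.472, 0.527, -0.47, 0.528]
ft_force: [-0.6, -0.0, 0.8]
grip_width: 0.748
```

```bash
python3 -c "
from h import *
state()
p,d,W,h=cloud('scene','s3')
P=get_obs()['position'];print(proj('scene',P))
a=cv2.resize(p[150:270,400:520],None,fx=5,fy=5,interpolation=cv2.INTER_CUBIC)
cv2.imwrite('pics/s3z.png',a[:,:,::-1])
dd=d[150:270,400:520]; z=W[150:270,400:520,2]
g=np.clip(np.nan_to_num(z)*2000,0,255).astype(np.uint8)
cv2.imwrite('pics/s3d.png',cv2.resize(g,None,fx=5,fy=5,interpolation=cv2.INTER_NEAREST))
"
```

```text
t 5.33 p [0.6221 0.3153 0.01  ] x [ 0.002  0.001 -1.   ] z [ 0.113 -0.994 -0.001] jaw yaw -1.458 F [-0.6 -0.   0.8] g 0.748 j [-0.04  0.76 -0.75  1.4   0.53  1.19 -2.31]
(np.float64(452.88709437438297), np.float64(239.69884839211406))
```

View pics/s3z.png

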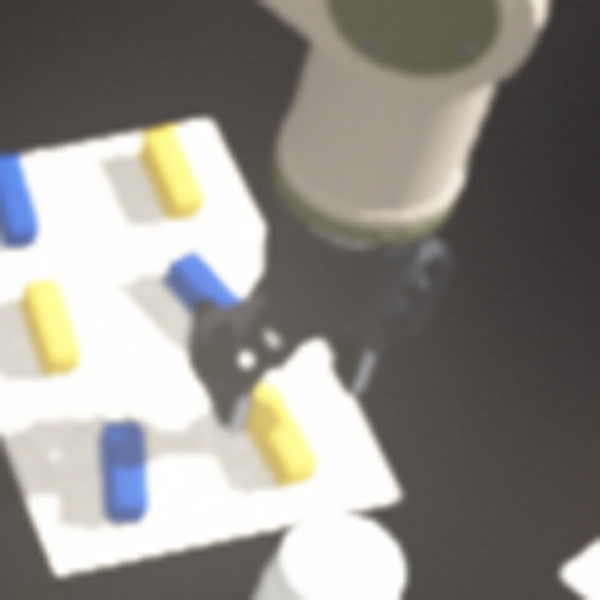

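View pics/s3d.png

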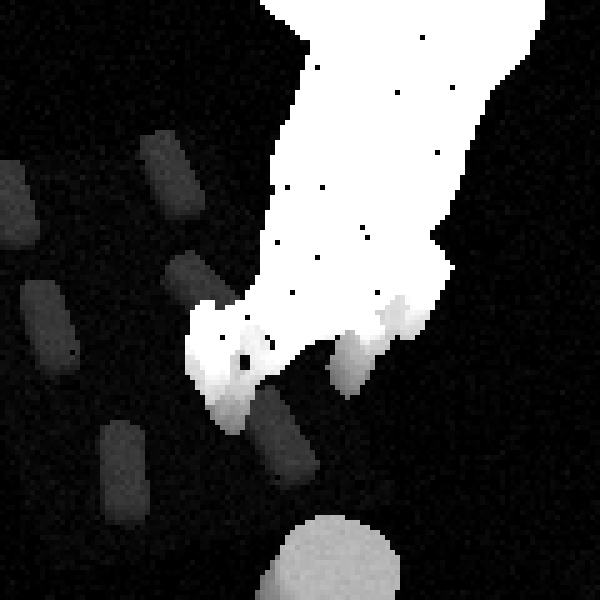

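```bash
python3 -c "
from h import *
p,d,W,h=cloud('scene')
for (u0,u1,v0,v1) in ((440,452,222,239),(464,478,218,230)):
  for v in range(v0,v1,2):
    q=W[v,u0:u1]; print(v,[(u0+i,(w*1000).round().tolist()) for i,w in enumerate(q) if w[2]>.04][::2])
"
```

```text
222 [(440, [633.0, 251.0, 128.0]), (442, [642.0, 251.0, 139.0]), (444, [640.0, 258.0, 134.0]), (446, [622.0, 276.0, 105.0]), (450, [635.0, 279.0, 120.0])]
224 [(440, [627.0, 257.0, 109.0]), (442, [639.0, 255.0, 125.0]), (444, [639.0, 260.0, 124.0]), (446, [629.0, 273.0, 106.0]), (448, [629.0, 279.0, 105.0]), (450, [639.0, 278.0, 118.0])]
226 [(440, [634.0, 254.0, 110.0]), (442, [642.0, 254.0, 121.0]), (444, [641.0, 261.0, 117.0]), (446, [635.0, 270.0, 107.0]), (448, [640.0, 273.0, 111.0]), (450, [639.0, 279.0, 109.0])]
228 [(440, [640.0, 252.0, 110.0]), (442, [642.0, 256.0, 112.0]), (444, [640.0, 263.0, 106.0]), (446, [637.0, 271.0, 100.0]), (448, [636.0, 278.0, 97.0]), (450, [637.0, 283.0, 96.0])]
230 [(441, [641.0, 256.0, 101.0]), (443, [628.0, 270.0, 80.0]), (445, [634.0, 272.0, 87.0]), (447, [635.0, 277.0, 86.0]), (449, [636.0, 283.0, 86.0])]
232 [(442, [628.0, 269.0, 70.0]), (444, [632.0, 272.0, 75.0]), (446, [635.0, 276.0, 78.0]), (448, [638.0, 280.0, 80.0])]
234 [(443, [633.0, 270.0, 68.0]), (445, [635.0, 275.0, 68.0]), (447, [637.0, 280.0, 70.0])]
236 [(445, [634.0, 278.0, 58.0]), (447, [638.0, 281.0, 62.0])]
238 []
218 [(467, [609.0, 345.0, 84.0]), (469, [615.0, 347.0, 91.0]), (471, [618.0, 350.0, 94.0]), (473, [636.0, 342.0, 118.0]), (475, [632.0, 352.0, 110.0]), (477, [629.0, 360.0, 104.0])]
220 [(467, [609.0, 348.0, 74.0]), (469, [617.0, 348.0, 83.0]), (471, [622.0, 350.0, 90.0]), (473, [629.0, 350.0, 99.0]), (475, [630.0, 356.0, 97.0])]
222 [(466, [610.0, 346.0, 67.0]), (468, [616.0, 348.0, 73.0]), (470, [625.0, 347.0, 86.0]), (472, [629.0, 349.0, 90.0]), (474, [624.0, 360.0, 81.0])]
224 [(466, [611.0, 347.0, 59.0]), (468, [619.0, 348.0, 68.0]), (470, [626.0, 348.0, 78.0]), (472, [630.0, 351.0, 81.0])]
226 [(467, [618.0, 348.0, 58.0]), (469, [623.0, 350.0, 64.0]), (471, [629.0, 352.0, 71.0])]
228 [(468, [627.0, 346.0, 61.0]), (470, [628.0, 351.0, 61.0])]
```

The depth image puts the open fingertips at about z = 55 mm, while the reported TCP is z = 10 mm. The real tips therefore sit roughly 35–45 mm above the reading. I'll go down in small steps and watch the force.

Emit:
move_arm(
  motion="0 0 -0.01 0; 0 0 -0.02 0; 0 0 -0.025 0; 0 0 -0.025 0; 0 0 -0.025 0",
)

```text
clock: 6.05
position: [0.6213, 0.3146, -0.0169]
ee_rot: [0.471, 0.527, -0.471, 0.527]
ft_force: [-0.5, -0.3, 1.4]
grip_width: 0.749
```

```bash
python3 -c "
from h import *
state()
p,d,W,h=cloud('scene','s4')
a=cv2.resize(p[150:270,400:520],None,fx=5,fy=5,interpolation=cv2.INTER_CUBIC)
cv2.imwrite('pics/s4z.png',a[:,:,::-1])
for (u0,u1,v0,v1) in ((436,454,228,248),(460,478,222,242)):
  for v in range(v0,v1,2):
    q=W[v,u0:u1]; print(v,[(u0+i,(w*1000).round().tolist()) for i,w in enumerate(q) if w[2]>.03][::2])
"
```

```text
t 6.05 p [ 0.6213  0.3146 -0.0169] x [ 0.  0. -1.] z [ 0.113 -0.994 -0.   ] jaw yaw -1.458 F [-0.5 -0.3  1.4] g 0.749 j [-0.05  0.78 -0.74  1.42  0.55  1.15 -2.32]
228 [(436, [620.0, 253.0, 83.0]), (438, [635.0, 249.0, 105.0]), (440, [639.0, 252.0, 110.0]), (442, [637.0, 259.0, 104.0]), (444, [622.0, 275.0, 79.0]), (448, [634.0, 280.0, 92.0]), (450, [640.0, 281.0, 100.0]), (452, [642.0, 286.0, 101.0])]
230 [(436, [625.0, 252.0, 81.0]), (438, [626.0, 257.0, 82.0]), (440, [642.0, 252.0, 103.0]), (442, [638.0, 261.0, 96.0]), (444, [629.0, 273.0, 80.0]), (446, [633.0, 276.0, 85.0]), (448, [636.0, 280.0, 87.0]), (450, [644.0, 280.0, 97.0]), (452, [640.0, 289.0, 89.0])]
232 [(437, [631.0, 252.0, 80.0]), (439, [641.0, 251.0, 94.0]), (441, [637.0, 260.0, 87.0]), (443, [632.0, 270.0, 75.0]), (445, [635.0, 273.0, 79.0]), (447, [636.0, 279.0, 78.0]), (449, [636.0, 285.0, 76.0])]
234 [(438, [638.0, 252.0, 81.0]), (440, [640.0, 257.0, 82.0]), (442, [638.0, 264.0, 77.0]), (444, [638.0, 270.0, 74.0]), (446, [641.0, 274.0, 78.0])]
236 [(439, [620.0, 269.0, 42.0]), (441, [628.0, 270.0, 52.0]), (443, 
[... 715 characters left out ...]
.0, 340.0, 94.0]), (472, [630.0, 351.0, 81.0]), (474, [626.0, 360.0, 74.0])]
226 [(464, [606.0, 348.0, 42.0]), (466, [618.0, 344.0, 60.0]), (468, [624.0, 346.0, 66.0]), (470, [625.0, 352.0, 65.0]), (472, [631.0, 353.0, 73.0])]
228 [(463, [609.0, 345.0, 38.0]), (465, [616.0, 345.0, 47.0]), (467, [624.0, 345.0, 57.0]), (469, [629.0, 348.0, 63.0]), (471, [623.0, 359.0, 52.0])]
230 [(464, [614.0, 346.0, 34.0]), (466, [622.0, 346.0, 46.0]), (468, [629.0, 347.0, 54.0]), (470, [629.0, 353.0, 52.0])]
232 [(465, [621.0, 346.0, 35.0]), (467, [625.0, 349.0, 39.0]), (469, [628.0, 353.0, 41.0])]
234 [(466, [629.0, 345.0, 37.0]), (468, [629.0, 351.0, 35.0])]
236 []
238 []
240 [(460, [641.0, 324.0, 32.0])]
```

View pics/s4z.png

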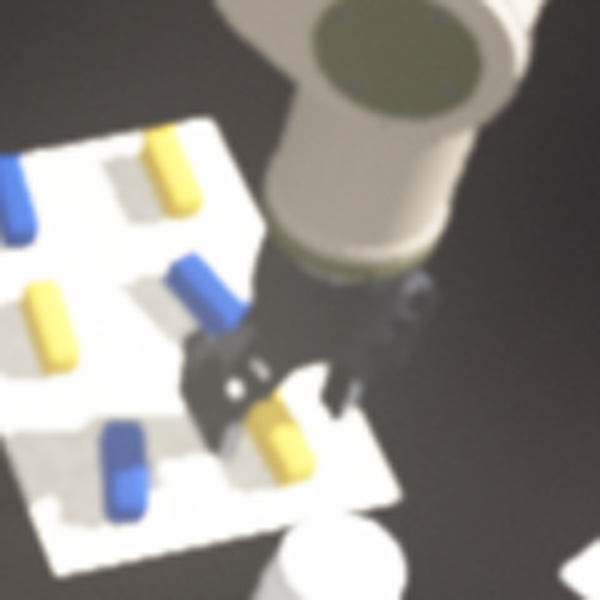

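Emit:
move_arm(
  motion="0 0 -0.01 0; 0 0 -0.02 0; 0 0 -0.02 0; 0 0 -0.02 0",
)

```text
clock: 6.6
position: [0.6211, 0.3145, -0.0371]
ee_rot: [0.471, 0.527, -0.471, 0.527]
ft_force: [0.1, 0.3, 0.3]
grip_width: 0.753
```

Emit:
move_arm(
  motion="0 0 0 0; 0 0 0 0; 0 0 0 0; 0 0 0 0; 0 0 0 0; 0 0 0 0",
  grip=0,
  force=35,
)

```text
clock: 7.35
position: [0.623, 0.3154, -0.0341]
ee_rot: [0.473, 0.527, -0.47, 0.528]
ft_force: [-1.2, -1.7, 13.8]
grip_width: 0.271
```

Emit:
move_arm(
  motion="0 0 0.02 0; 0 0 0.06 0; 0 0 0.12 0; 0 0 0.16 0; 0 0 0.16 0",
)

```text
clock: 7.98
position: [0.6226, 0.3159, 0.128]
ee_rot: [0.473, 0.527, -0.469, 0.528]
ft_force: [0.4, -0.1, -1.9]
grip_width: 0.276
```

```bash
python3 -c "
from h import *
state()
p,d,W,h=cloud('scene','s5')
for b in blobs(W,h,'yellow'): 
    if 380<b[0][0]<480: print(b)
"
```

```text
t 7.97 p [0.6226 0.3159 0.128 ] x [ 0.006  0.003 -1.   ] z [ 0.113 -0.994 -0.003] jaw yaw -1.458 F [ 0.4 -0.1 -1.9] g 0.276 j [-0.02  0.65 -0.8   1.3   0.46  1.37 -2.26]
([433.0, 184.0], [426.8, 328.6, 28.4, 59.9, 17.7], -0.067, 110)
([471.0, 204.0], [633.4, 322.5, 190.3, 41.6, 24.2], -0.514, 139)
([409.0, 216.0], [521.5, 217.5, 28.4, 53.1, 16.5], 0.065, 69)
([390.0, 301.0], [766.0, 85.1, 22.0, 65.8, 61.4], -0.301, 466)
```

Emit:
move_arm(
  motion="-0.02 -0.05 0 -0.05; -0.035 -0.1 0 -0.1; -0.05 -0.15 0 -0.1; -0.06 -0.2 0 -0.1; -0.068 -0.254 0 -0.1; -0.068 -0.254 -0.03 -0.1; -0.068 -0.254 -0.07 -0.1; -0.068 -0.254 -0.11 -0.1; -0.068 -0.254 -0.123 -0.1; -0.068 -0.254 -0.123 -0.1",
)

```text
clock: 9.28
position: [0.5527, 0.0608, -0.0005]
ee_rot: [0.496, 0.504, -0.497, 0.503]
ft_force: [0.2, 0.5, -0.4]
grip_width: 0.272
```

Emit:
move_arm(
  motion="0 0 0 0; 0 0 0 0; 0 0 0 0",
  grip=0.5,
)

```text
clock: 9.65
position: [0.5535, 0.0603, 0.0004]
ee_rot: [0.497, 0.503, -0.497, 0.503]
ft_force: [-0.2, -0.3, 0.3]
grip_width: 0.499
```

Emit:
move_arm(
  motion="0 0 0.04 0; 0 0 0.1 0; 0 0 0.16 0; 0 0 0.16 0",
)

```text
clock: 10.15
position: [0.5558, 0.0612, 0.1651]
ee_rot: [0.499, 0.501, -0.495, 0.505]
ft_force: [0.0, 0.2, -0.5]
grip_width: 0.501
```

```bash
python3 -c "
from h import *
state()
p,d,W,h=cloud('scene','s6')
for c in ('yellow','blue'):
 for b in blobs(W,h,c): 
    if 280<b[0][0]<480: print(b)
cv2.imwrite('pics/s6z.png',cv2.resize(p[130:330,270:490],None,fx=3,fy=3)[:,:,::-1])
p,d,W,h=cloud('top','t6')
for b in blobs(W,h,'yellow'): print(b)
"
```

```text
t 10.15 p [0.5558 0.0612 0.1651] x [ 0.008 -0.    -1.   ] z [ 0.013 -1.     0.   ] jaw yaw -1.558 F [ 0.   0.2 -0.5] g 0.501 j [ 0.52  0.31 -0.85  1.65  0.24  1.28 -1.93]
([433.0, 184.0], [425.0, 328.8, 28.9, 59.8, 19.1], 0.003, 114)
([409.0, 216.0], [520.6, 218.2, 28.8, 56.5, 15.8], 0.035, 86)
([365.0, 239.0], [565.7, 75.6, 30.6, 60.9, 21.6], -0.196, 154)
([390.0, 301.0], [766.8, 84.7, 22.1, 65.0, 61.2], -0.314, 470)
([402.0, 189.0], [422.5, 231.2, 29.6, 54.6, 17.1], -0.13, 85)
([442.0, 208.0], [521.5, 319.1, 29.3, 49.8, 15.3], 0.187, 59)
([425.0, 243.0], [624.3, 229.7, 28.9, 48.4, 11.7], -0.349, 70)
([333.0, 314.0], [766.6, -64.1, 21.8, 72.9, 65.3], -0.228, 567)
([273.0, 171.0], [702.2, 63.4, 23.7, 200.5, 66.9], 0.332, 581)
([205.0, 292.0], [514.7, 222.5, 29.1, 57.2, 22.5], -0.052, 315)
([150.0, 337.0], [423.2, 330.7, 29.5, 56.2, 22.9], -0.01, 350)
```

View pics/s6z.png

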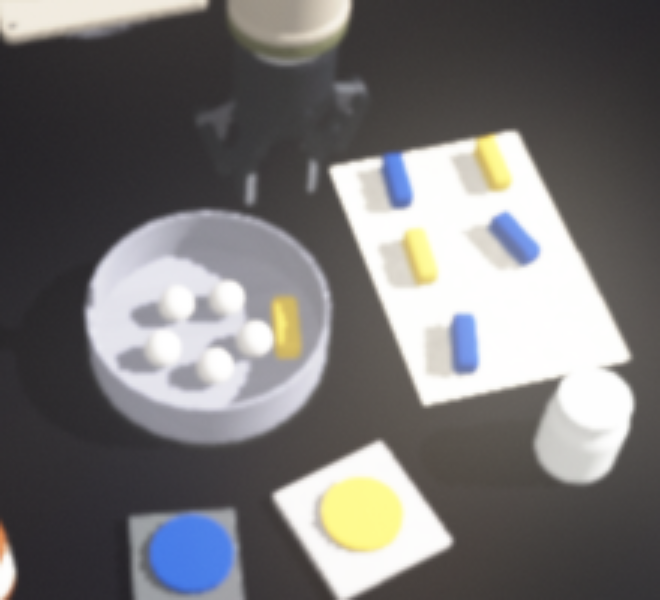

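The first yellow pellet is in the dish, at (365,239) in the scene picture. Next is pellet B.

Emit:
move_arm(
  motion="-0.02 0.05 0 -0.03; -0.03 0.1 0 -0.03; -0.039 0.159 -0.02 -0.03; -0.039 0.159 -0.06 -0.03; -0.039 0.159 -0.11 -0.03; -0.039 0.159 -0.15 -0.03; -0.039 0.159 -0.175 -0.03; -0.039 0.159 -0.197 -0.03; -0.039 0.159 -0.197 -0.03; -0.039 0.159 -0.197 -0.03",
  grip=0.7,
)

```text
clock: 11.5
position: [0.5138, 0.2194, -0.0376]
ee_rot: [-0.504, -0.496, 0.504, -0.496]
ft_force: [0.1, 0.3, -0.3]
grip_width: 0.699
```

Emit:
move_arm(
  motion="0 0 0 0; 0 0 0 0; 0 0 0 0; 0 0 0 0; 0 0 0 0; 0 0 0 0",
  grip=0,
)

```text
clock: 12.25
position: [0.5166, 0.221, -0.0343]
ee_rot: [0.506, 0.495, -0.502, 0.497]
ft_force: [-1.6, -0.5, 22.6]
grip_width: 0.276
```

Emit:
move_arm(
  motion="0 0 0.02 0; 0 0 0.06 0; 0 0 0.12 0; 0 0 0.17 0; 0 0 0.17 0",
)

```text
clock: 12.88
position: [0.516, 0.2206, 0.1372]
ee_rot: [0.506, 0.495, -0.502, 0.497]
ft_force: [0.4, -0.9, -1.5]
grip_width: 0.273
```

```bash
python3 -c "
from h import *
state()
p,d,W,h=cloud('scene','s7')
for c in ('yellow','blue'):
 for b in blobs(W,h,c): 
    if 280<b[0][0]<480: print(b)
"
```

```text
t 12.88 p [0.516  0.2206 0.1372] x [ 0.006  0.002 -1.   ] z [-0.017 -1.    -0.002] jaw yaw -1.588 F [ 0.4 -0.9 -1.5] g 0.273 j [ 0.27  0.36 -0.91  1.68  0.3   1.25 -2.29]
([419.0, 175.0], [521.8, 222.2, 200.0, 52.8, 23.7], -0.347, 134)
([433.0, 184.0], [424.5, 329.0, 28.8, 63.0, 19.1], -0.03, 114)
([370.0, 238.0], [568.0, 90.6, 31.1, 59.1, 21.9], -0.162, 148)
([390.0, 301.0], [766.2, 84.9, 22.2, 65.6, 61.5], -0.311, 475)
([346.0, 50.0], [-488.6, 290.9, -73.7, 219.3, 39.0], -1.569, 1471)
([402.0, 189.0], [423.8, 231.7, 29.5, 55.0, 16.6], -0.114, 83)
([442.0, 208.0], [521.1, 318.9, 29.6, 49.1, 12.5], 0.25, 52)
([425.0, 243.0], [624.9, 229.4, 29.2, 48.6, 11.7], -0.355, 66)
([333.0, 314.0], [766.5, -64.3, 22.1, 70.9, 65.2], -0.258, 568)
```

Emit:
move_arm(
  motion="0.01 -0.05 0 0; 0.02 -0.1 0 0; 0.03 -0.15 0 0; 0.035 -0.2 0 0; 0.038 -0.25 0 0; 0.038 -0.275 -0.02 0; 0.038 -0.275 -0.07 0; 0.038 -0.275 -0.11 0; 0.038 -0.275 -0.132 0; 0.038 -0.275 -0.132 0",
)

```text
clock: 14.18
position: [0.5504, -0.0541, -0.0016]
ee_rot: [-0.503, -0.497, 0.504, -0.495]
ft_force: [-0.0, 0.5, 0.5]
grip_width: 0.275
```

Emit:
move_arm(
  motion="0 0 0 0; 0 0 0 0; 0 0 0 0",
  grip=0.5,
)

```text
clock: 14.55
position: [0.552, -0.0555, 0.0008]
ee_rot: [-0.504, -0.496, 0.504, -0.496]
ft_force: [0.2, 0.9, -0.0]
grip_width: 0.505
```

Emit:
move_arm(
  motion="0 0 0.04 0; 0 0 0.1 0; 0 0 0.16 0; 0 0 0.16 0",
)

```text
clock: 15.05
position: [0.5549, -0.0554, 0.1659]
ee_rot: [0.506, 0.493, -0.503, 0.498]
ft_force: [0.3, -0.4, -1.4]
grip_width: 0.496
```

```bash
python3 -c "
from h import *
state()
p,d,W,h=cloud('scene','s8')
for c in ('yellow','blue'):
 for b in blobs(W,h,c): 
    if 280<b[0][0]<480: print(b)
cv2.imwrite('pics/s8z.png',cv2.resize(p[130:330,270:490],None,fx=3,fy=3)[:,:,::-1])
p,d,W,h=cloud('top','t8')
for b in blobs(W,h,'yellow'): print(b)
"
```

```text
t 15.05 p [ 0.5549 -0.0554  0.1659] x [ 0.008 -0.002 -1.   ] z [-0.017 -1.     0.002] jaw yaw -1.588 F [ 0.3 -0.4 -1.4] g 0.496 j [ 0.71  0.29 -0.82  1.66  0.22  1.28 -1.74]
([433.0, 184.0], [424.7, 328.8, 28.8, 62.4, 19.1], 0.015, 117)
([370.0, 238.0], [570.1, 89.4, 31.3, 57.6, 22.4], -0.288, 148)
([316.0, 250.0], [569.7, -63.6, 30.3, 57.0, 22.6], -0.001, 150)
([390.0, 301.0], [766.4, 84.9, 22.1, 65.4, 61.4], -0.31, 477)
([402.0, 189.0], [423.2, 231.8, 29.0, 57.1, 16.2], -0.115, 83)
([442.0, 208.0], [520.7, 319.8, 29.5, 48.4, 10.8], 0.289, 54)
([425.0, 243.0], [624.0, 229.7, 29.0, 48.1, 11.8], -0.363, 69)
([333.0, 314.0], [766.8, -63.6, 22.2, 69.8, 68.7], -0.055, 568)
([275.0, 175.0], [764.6, 84.6, 22.9, 68.1, 66.4], -0.042, 821)
([270.0, 267.0], [567.2, 90.3, 31.6, 58.0, 22.5], -0.159, 318)
([150.0, 337.0], [423.1, 330.8, 29.5, 56.1, 22.3], -0.018, 350)
```

View pics/s8z.png

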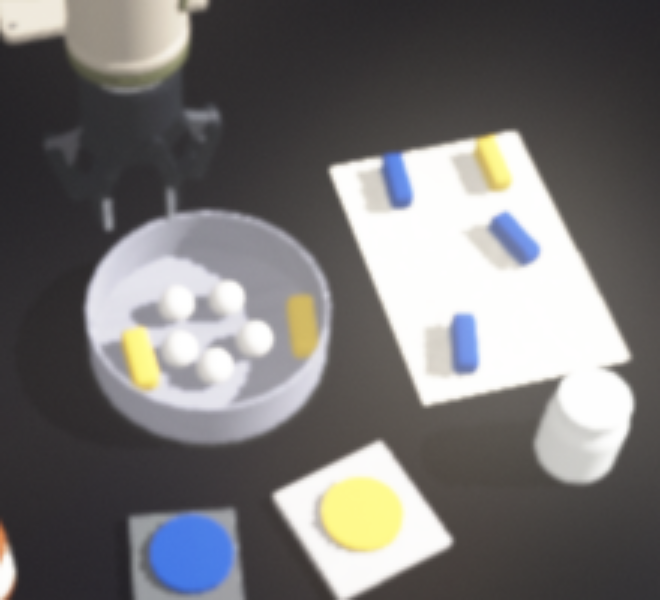

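Emit:
move_arm(
  motion="-0.131 0.384 0 0; -0.131 0.384 0 0; -0.131 0.384 0 0; -0.131 0.384 0 0; -0.131 0.384 0 0; -0.131 0.384 0 0; -0.131 0.384 0 0; -0.131 0.384 0 0; -0.131 0.384 0 0",
  grip=0.7,
)

```text
clock: 16.27
position: [0.4212, 0.3272, 0.1598]
ee_rot: [-0.504, -0.496, 0.505, -0.495]
ft_force: [1.1, -0.5, 1.0]
grip_width: 0.703
```

```bash
python3 -c "
from h import *
state()
p,d,W,h=cloud('scene','s9')
for c in ('yellow','blue'):
 for b in blobs(W,h,c): 
    if 280<b[0][0]<480: print(b)
"
```

```text
t 16.27 p [0.4212 0.3272 0.1598] x [-0.002 -0.001 -1.   ] z [-0.018 -1.     0.001] jaw yaw -1.589 F [ 1.1 -0.5  1. ] g 0.703 j [ 0.14  0.31 -1.03  1.71  0.27  1.28 -2.54]
([433.0, 184.0], [426.4, 328.1, 28.0, 61.0, 16.4], 0.003, 92)
([370.0, 238.0], [569.9, 90.7, 31.1, 57.7, 22.4], -0.16, 146)
([316.0, 250.0], [569.6, -65.6, 30.8, 56.1, 18.8], 0.047, 123)
([390.0, 301.0], [767.3, 85.0, 22.2, 63.9, 61.5], -1.381, 456)
([376.0, 45.0], [-491.5, 423.1, -68.0, 489.9, 42.9], -1.565, 3041)
([402.0, 189.0], [424.4, 231.6, 29.5, 58.9, 16.1], -0.136, 81)
([333.0, 314.0], [767.3, -63.3, 22.1, 68.5, 67.7], -0.281, 565)
```

Emit:
move_arm(
  motion="0.003 0.002 0 0.1; 0.003 0.002 -0.03 0.2; 0.003 0.002 -0.07 0.2; 0.003 0.002 -0.11 0.2; 0.003 0.002 -0.15 0.2; 0.003 0.002 -0.18 0.2; 0.003 0.002 -0.19 0.2; 0.003 0.002 -0.19 0.2; 0.003 0.002 -0.19 0.2",
)

```text
clock: 17.45
position: [0.4251, 0.3308, -0.0278]
ee_rot: [0.453, 0.543, -0.452, 0.544]
ft_force: [-0.2, 0.8, 0.1]
grip_width: 0.701
```

Emit:
move_arm(
  motion="0 0 0 0; 0 0 0 0; 0 0 0 0; 0 0 0 0; 0 0 0 0; 0 0 0 0",
  grip=0,
)

```text
clock: 18.2
position: [0.4246, 0.3307, -0.0284]
ee_rot: [0.453, 0.543, -0.452, 0.544]
ft_force: [-0.1, -1.4, 6.6]
grip_width: 0.274
```

Emit:
move_arm(
  motion="0 0 0.02 0; 0 0 0.06 0; 0 0 0.12 0; 0 0 0.17 0; 0 0 0.17 0",
)

```text
clock: 18.82
position: [0.4255, 0.3323, 0.1457]
ee_rot: [0.454, 0.543, -0.45, 0.545]
ft_force: [0.6, 0.0, -2.0]
grip_width: 0.273
```

```bash
python3 -c "
from h import *
state()
p,d,W,h=cloud('scene','s10')
for c in ('yellow','blue'):
 for b in blobs(W,h,c): 
    if 280<b[0][0]<480: print(b)
"
```

```text
t 18.82 p [0.4255 0.3323 0.1457] x [ 0.006  0.003 -1.   ] z [ 0.182 -0.983 -0.002] jaw yaw -1.388 F [ 0.6  0.  -2. ] g 0.273 j [ 0.14  0.34 -1.05  1.72  0.31  1.26 -2.37]
([449.0, 145.0], [437.7, 339.1, 202.0, 44.1, 24.3], -0.498, 139)
([370.0, 238.0], [569.1, 90.5, 30.7, 56.8, 21.8], -0.191, 146)
([316.0, 250.0], [571.1, -64.8, 31.3, 55.5, 19.8], -0.019, 132)
([390.0, 301.0], [766.4, 84.7, 22.3, 66.7, 61.3], -0.336, 465)
([373.0, 45.0], [-491.6, 419.4, -67.5, 482.0, 45.4], -1.559, 2903)
([402.0, 189.0], [421.4, 232.0, 29.7, 55.5, 16.1], -0.124, 80)
([333.0, 314.0], [766.6, -64.3, 22.1, 70.2, 65.2], -0.258, 566)
```

Emit:
move_arm(
  motion="0.02 -0.05 0.01 0.18; 0.03 -0.1 0.01 0.36; 0.04 -0.15 0.01 0.54; 0.05 -0.2 0.01 0.72; 0.06 -0.25 0.01 0.9; 0.07 -0.29 0.01 1.08; 0.07 -0.33 0.01 1.26; 0.07 -0.33 0 1.39; 0.07 -0.33 0 1.39; 0.07 -0.33 0 1.39",
)

```text
clock: 20.12
position: [0.4939, 0.0012, 0.1409]
ee_rot: [0.0, 0.707, -0.0, 0.707]
ft_force: [0.5, 0.6, -0.3]
grip_width: 0.27
```

```bash
python3 -c "
from h import *
state()"
```

```text
t 20.12 p [0.4939 0.0012 0.1409] x [-0.  0. -1.] z [ 1.    -0.001 -0.   ] jaw yaw -0.001 F [ 0.5  0.6 -0.3] g 0.27 j [ 1.01  0.28 -1.24  1.82  0.28  1.24 -0.31]
```

Emit:
move_arm(
  motion="0 0 -0.05 0; 0 0 -0.1 0; 0 0 -0.137 0; 0 0 -0.137 0; 0 0 -0.137 0",
)

```text
clock: 20.75
position: [0.4952, 0.0011, 0.0055]
ee_rot: [-0.001, 0.706, 0.001, 0.708]
ft_force: [-1.0, 0.1, -0.8]
grip_width: 0.27
```

Emit:
move_arm(
  motion="0 0 0 0; 0 0 0 0; 0 0 0 0",
  grip=0.5,
)

```text
clock: 21.12
position: [0.4945, 0.0002, 0.0045]
ee_rot: [-0.001, 0.707, 0.0, 0.707]
ft_force: [-0.0, -0.5, 0.4]
grip_width: 0.499
```

Emit:
move_arm(
  motion="0 0 0.04 0; 0 0 0.1 0; 0 0 0.16 0; 0 0 0.16 0",
)

```text
clock: 21.62
position: [0.4966, 0.0007, 0.168]
ee_rot: [-0.001, 0.705, -0.0, 0.709]
ft_force: [-0.7, -0.1, -0.9]
grip_width: 0.502
```

```bash
python3 -c "
from h import *
state()
p,d,W,h=cloud('scene','s11')
for c in ('yellow','blue'):
 for b in blobs(W,h,c): 
    if 280<b[0][0]<480: print(b)
cv2.imwrite('pics/s11z.png',cv2.resize(p[130:330,270:490],None,fx=3,fy=3)[:,:,::-1])
p,d,W,h=cloud('top','t11')
for b in blobs(W,h,'yellow'): print(b)
"
```

```text
t 21.62 p [0.4966 0.0007 0.168 ] x [ 0.007 -0.002 -1.   ] z [1.    0.002 0.007] jaw yaw 0.002 F [-0.7 -0.1 -0.9] g 0.502 j [ 1.04  0.25 -1.26  1.79  0.26  1.28 -0.28]
([328.0, 220.0], [478.9, -11.1, 30.8, 59.3, 24.0], -1.368, 168)
([370.0, 238.0], [570.0, 90.0, 30.8, 57.4, 22.5], -0.136, 150)
([316.0, 250.0], [571.0, -63.3, 30.4, 58.9, 22.9], 0.031, 150)
([390.0, 301.0], [766.1, 84.9, 22.0, 64.7, 61.2], -0.307, 479)
([402.0, 189.0], [423.0, 231.6, 28.9, 58.2, 17.3], -0.092, 83)
([442.0, 208.0], [520.9, 319.6, 29.9, 46.9, 12.0], 0.302, 50)
([425.0, 243.0], [623.7, 229.8, 29.2, 46.9, 11.7], -0.325, 65)
([333.0, 314.0], [767.3, -63.0, 22.1, 68.9, 67.9], -0.209, 568)
([275.0, 175.0], [764.2, 84.5, 23.1, 67.4, 66.0], 0.014, 821)
([266.0, 274.0], [556.2, 97.4, 31.6, 37.6, 14.5], 0.097, 98)
```

View pics/s11z.png

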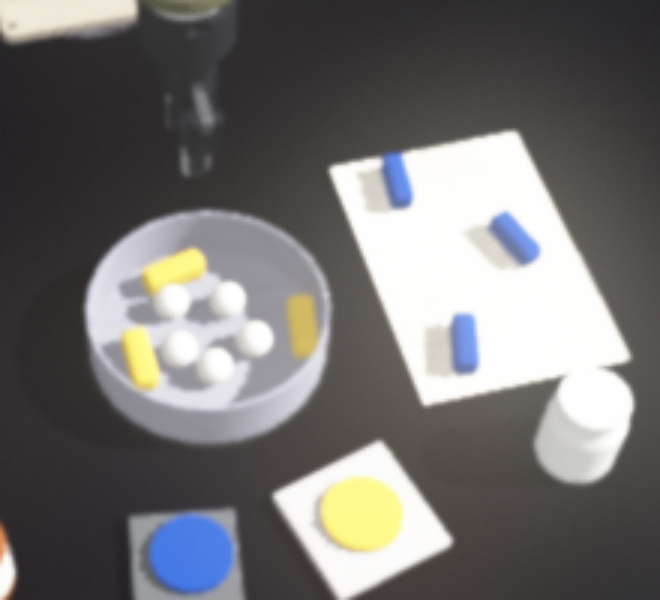

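All three yellow pellets are in the dish and the three blue ones are untouched. Next I'll measure the stirrer, the stand and the look-alikes.

```bash
python3 -c "
from h import *
for n in ('top','scene'):
  p,d,W,h=cloud(n)
  for b in blobs(W,h,'red'): print(n,b)
  m=cv2.inRange(h,(80,100,60),(95,255,255)); k,l,s,c=cv2.connectedComponentsWithStats(m)
  for j in range(1,k):
    if s[j,4]>60:
      q=W[l==j]; q=q[q[:,2]>.05]; t=q[q[:,2]>np.nanmax(q[:,2])-.012]; print(n,'turq',c[j].round(),np.nanmean(t,0).round(3),np.nanmax(q,0).round(3),np.nanmin(q,0).round(3))
  Z=W[...,2];m=(Z>.112)&(Z<.128)&(W[...,0]>.46)&(W[...,0]<.61)&(W[...,1]<-.2)&(W[...,1]>-.31)&(h[...,1]<70)
  q=W[m]; print(len(q),cv2.minAreaRect((q[:,:2]*1000).astype(np.float32)))
  r=W[(Z>.165)&(W[...,0]>.48)&(W[...,0]<.56)&(W[...,1]<-.22)&(W[...,1]>-.3)]; t=r[r[:,2]>np.percentile(r[:,2],50)];print('red top',t.mean(0),r.max(0),cv2.minAreaRect((t[:,:2]*1000).astype(np.float32)))
"
```

```text
top ([41.0, 167.0], [783.9, 585.7, 6.2, 195.5, 46.9], 0.4, 1840)
top ([454.0, 287.0], [515.4, -258.5, 181.6, 26.6, 23.8], 1.357, 271)
top turq [515. 277.] [ 0.542 -0.388  0.155] [ 0.563 -0.367  0.162] [ 0.521 -0.409  0.09 ]
top turq [522. 324.] [ 0.451 -0.397  0.155] [ 0.472 -0.376  0.162] [ 0.43  -0.413  0.093]
top turq [487. 354.] [ 0.395 -0.33   0.155] [ 0.417 -0.309  0.162] [ 0.374 -0.348  0.094]
953 ((535.47802734375, -263.25616455078125), (60.65113067626953, 108.07686614990234), 76.53775024414062)
red top [ 0.5165535  -0.25838614  0.18183358] [ 0.53102054 -0.24406808  0.18616861] ((516.5123291015625, -258.40667724609375), (25.278348922729492, 24.767332077026367), 77.34815979003906)
scene ([234.0, 218.0], [517.2, -258.4, 179.0, 26.4, 24.5], -0.205, 247)
scene ([573.0, 270.0], [784.7, 587.8, 5.8, 192.0, 47.7], 0.391, 944)
scene turq [206. 202.] [ 0.398 -0.33   0.154] [ 0.417 -0.309  0.159] [ 0.378 -0.352  0.05 ]
scene turq [185. 237.] [ 0.501 -0.393  0.154] [ 0.567 -0.367  0.16 ] [ 0.436 -0.42   0.05 ]
500 ((536.3153686523438, -262.55767822265625), (59.4069938659668, 110.243896484375), 75.8272933959961)
red top [ 0.5179402  -0.25993855  0.18070378] [ 0.53216951 -0.24481253  0.18266711] ((518.2579345703125, -258.84368896484375), (22.53912353515625, 24.03703498840332), 82.6363296508789)
```

Emit:
move_arm(
  motion="0 -0.04 0.05 -0.1; 0.01 -0.09 0.05 -0.2; 0.02 -0.14 0.05 -0.237; 0.02 -0.19 0.05 -0.237; 0.02 -0.24 0.05 -0.237; 0.02 -0.259 0.05 -0.237; 0.02 -0.259 0.05 -0.237; 0.02 -0.259 0.05 -0.237",
  grip=0.6,
)

```text
clock: 22.82
position: [0.5145, -0.2563, 0.2137]
ee_rot: [0.082, 0.702, -0.082, 0.702]
ft_force: [-0.6, -1.0, -0.3]
grip_width: 0.596
```

```bash
python3 -c "
from h import *
state()
p,d,W,h=cloud('scene','s12')
cv2.imwrite('pics/s12z.png',cv2.resize(p[130:290,150:330],None,fx=3.5,fy=3.5)[:,:,::-1])
Z=W[...,2]
m=(Z>.16)&(Z<.285)&(abs(W[...,0]-.517)<.07)&(abs(W[...,1]+.2585)<.04)&(cv2.inRange(h,(0,120,60),(10,255,255))==0)
q=W[m]
for lo in np.arange(.19,.285,.01):
  s=q[(q[:,2]>=lo)&(q[:,2]<lo+.01)]
  if len(s): print(round(lo,3),len(s),s.min(0).round(3),s.max(0).round(3))
"
```

```text
t 22.82 p [ 0.5145 -0.2563  0.2137] x [-0.     0.001 -1.   ] z [ 0.973 -0.23  -0.   ] jaw yaw -0.232 F [-0.6 -1.  -0.3] g 0.596 j [ 1.23  0.4  -1.08  1.53  0.35  1.43 -0.1 ]
0.25 22 [ 0.487 -0.274  0.253] [ 0.55 -0.24  0.26]
0.26 37 [ 0.486 -0.273  0.261] [ 0.555 -0.238  0.27 ]
0.27 43 [ 0.485 -0.274  0.27 ] [ 0.555 -0.238  0.28 ]
0.28 12 [ 0.49 -0.27  0.28] [ 0.559 -0.24   0.284]
```

View pics/s12z.png

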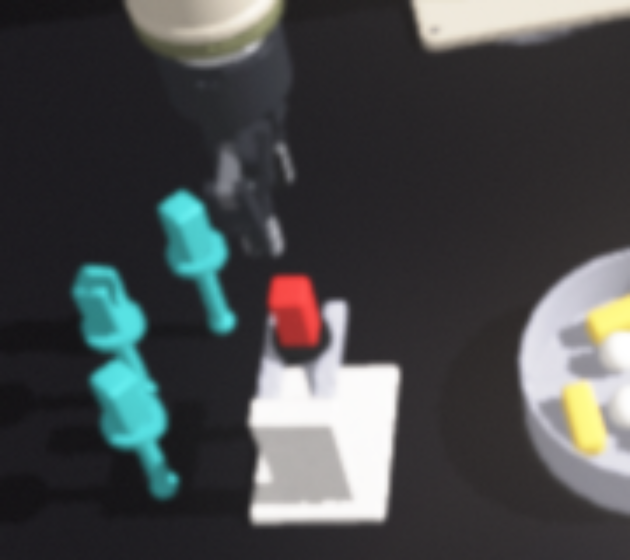

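Emit:
move_arm(
  motion="0.002 -0.002 -0.03 0; 0.002 -0.002 -0.06 0; 0.002 -0.002 -0.09 0; 0.002 -0.002 -0.113 0; 0.002 -0.002 -0.113 0; 0.002 -0.002 -0.113 0",
)

```text
clock: 23.62
position: [0.5169, -0.2599, 0.1022]
ee_rot: [0.082, 0.702, -0.083, 0.703]
ft_force: [0.3, 0.2, 0.6]
grip_width: 0.596
```

Emit:
move_arm(
  motion="0 0 0 0; 0 0 0 0; 0 0 0 0; 0 0 0 0; 0 0 0 0; 0 0 0 0",
  grip=0,
  force=100,
)

```text
clock: 24.38
position: [0.5168, -0.2607, 0.1021]
ee_rot: [0.083, 0.702, -0.083, 0.703]
ft_force: [-1.3, 0.2, 6.4]
grip_width: 0.291
```

```bash
python3 -c "
from h import *
state()
p,d,W,h=cloud('scene','s13')
cv2.imwrite('pics/s13z.png',cv2.resize(p[130:290,150:330],None,fx=3.5,fy=3.5)[:,:,::-1])
"
```

```text
t 24.38 p [ 0.5168 -0.2607  0.1021] x [ 0.001 -0.001 -1.   ] z [ 0.972 -0.233  0.002] jaw yaw -0.235 F [-1.3  0.2  6.4] g 0.291 j [ 1.19  0.5  -1.03  1.66  0.45  1.24 -0.17]
```

View pics/s13z.png

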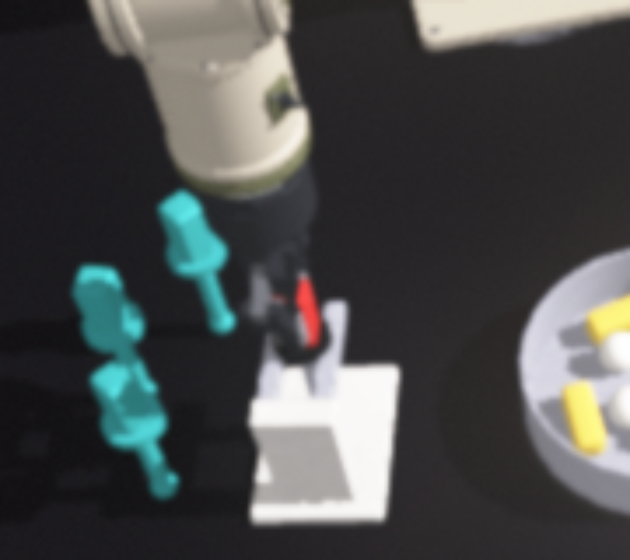

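Emit:
move_arm(
  motion="0 0 0.02 0; 0 0 0.05 0; 0 0 0.09 0; 0 0 0.13 0; 0 0 0.14 0; 0 0 0.14 0; 0 0 0.14 0",
)

```text
clock: 25.3
position: [0.5155, -0.2605, 0.2398]
ee_rot: [0.083, 0.703, -0.083, 0.702]
ft_force: [-0.1, -0.3, -1.0]
grip_width: 0.296
```

```bash
python3 -c "
from h import *
state()
p,d,W,h=cloud('scene','s14')
cv2.imwrite('pics/s14z.png',cv2.resize(p[100:290,150:330],None,fx=3.1,fy=3.1)[:,:,::-1])
"
```

```text
t 25.3 p [ 0.5155 -0.2605  0.2398] x [-0.001  0.001 -1.   ] z [ 0.972 -0.233 -0.002] jaw yaw -0.235 F [-0.1 -0.3 -1. ] g 0.296 j [ 1.23  0.39 -1.09  1.48  0.35  1.48 -0.09]
```

View pics/s14z.png

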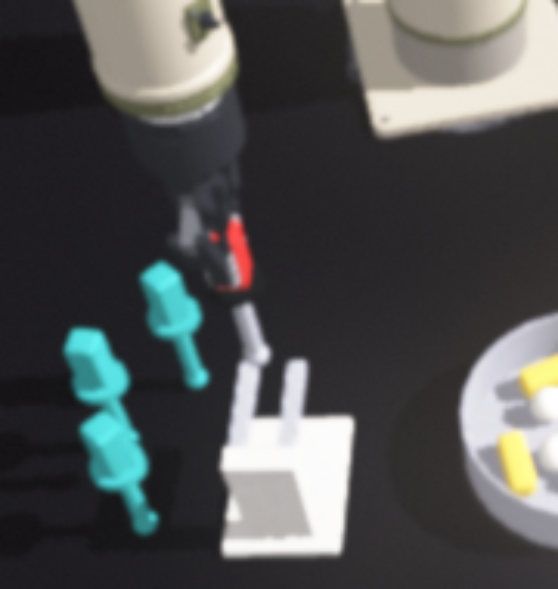

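Emit:
move_arm(
  motion="0.01 0.03 0 0; 0.02 0.08 0 0; 0.03 0.13 0 0; 0.038 0.18 0 0; 0.038 0.23 0 0; 0.038 0.262 0 0; 0.038 0.262 0 0; 0.038 0.262 -0.04 0; 0.038 0.262 -0.06 0; 0.038 0.262 -0.06 0",
)

```text
clock: 26.6
position: [0.5533, 0.0006, 0.1796]
ee_rot: [0.083, 0.703, -0.083, 0.701]
ft_force: [0.7, 0.2, -0.9]
grip_width: 0.295
```

```bash
python3 -c "
from h import *
state()
p,d,W,h=cloud('scene','s15')
cv2.imwrite('pics/s15z.png',cv2.resize(p[130:300,270:430],None,fx=3.5,fy=3.5)[:,:,::-1])
o=get_obs()['position'];print(proj('scene',[o[0],o[1]+.002,o[2]-.077]))
for u,v in ((327,230),(346,229),(355,243),(342,252),(330,246)): 
  q=W[v-1:v+2,u-1:u+2].reshape(-1,3); print(np.nanmedian(q,0).round(3))
"
```

```text
t 26.6 p [0.5533 0.0006 0.1796] x [-0.003  0.    -1.   ] z [ 0.972 -0.234 -0.003] jaw yaw -0.236 F [ 0.7  0.2 -0.9] g 0.295 j [ 0.84  0.39 -1.14  1.63  0.36  1.36 -0.59]
(np.float64(338.20506502262066), np.float64(222.58470505567453))
[ 0.521 -0.021  0.034]
[0.531 0.031 0.035]
[0.583 0.043 0.035]
[0.601 0.001 0.034]
[ 0.575 -0.025  0.033]
```

View pics/s15z.png

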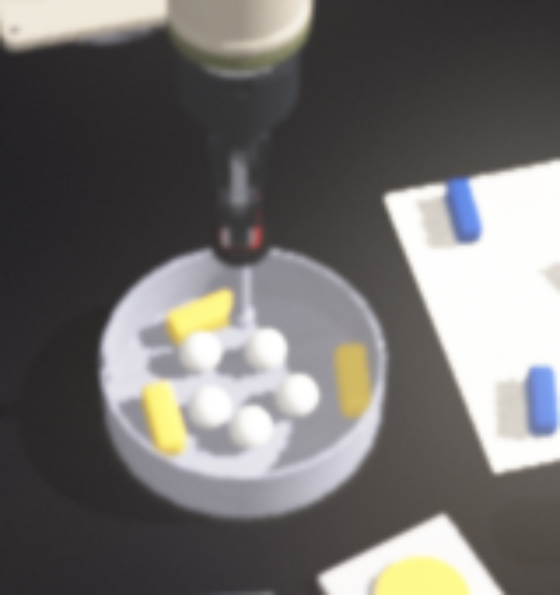

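Emit:
move_arm(
  motion="0 0.004 -0.03 0; 0 0.004 -0.06 0; 0 0.004 -0.08 0; 0 0.004 -0.09 0; 0 0.004 -0.09 0; 0 0.004 -0.09 0",
)

```text
clock: 27.4
position: [0.5548, 0.0055, 0.0919]
ee_rot: [0.083, 0.702, -0.083, 0.703]
ft_force: [-0.2, 0.7, -1.6]
grip_width: 0.294
```

Emit:
move_arm(
  motion="0 0 -0.003 0; 0 0 -0.006 0; 0 0 -0.006 0",
)

```text
clock: 27.78
position: [0.554, 0.0054, 0.0847]
ee_rot: [0.083, 0.702, -0.083, 0.702]
ft_force: [0.4, 0.8, -0.9]
grip_width: 0.29
```

Emit:
move_arm(
  motion="0.015 -0.003 0.001 0; 0.03 -0.003 0.001 0; 0.045 -0.003 0.001 0; 0.06 -0.003 0.001 0; 0.06 -0.003 0.001 0",
)

```text
clock: 28.4
position: [0.6146, 0.0027, 0.0857]
ee_rot: [0.083, 0.702, -0.083, 0.702]
ft_force: [-1.4, 0.5, -1.6]
grip_width: 0.291
```

Emit:
move_arm(
  motion="-0.0115 0.0353 0 0; -0.0415 0.0571 0 0; -0.0785 0.0571 0 0; -0.1085 0.0353 0 0; -0.12 0 0 0; -0.1085 -0.0353 0 0; -0.0785 -0.0571 0 0; -0.0415 -0.0571 0 0; -0.0115 -0.0353 0 0; 0 0 0 0",
)

```text
clock: 29.65
position: [0.6148, 0.0018, 0.0853]
ee_rot: [0.084, 0.702, -0.084, 0.702]
ft_force: [-0.2, 0.1, -1.5]
grip_width: 0.292
```

```bash
python3 -c "
from h import *
state()
p,d,W,h=cloud('scene','s16')
cv2.imwrite('pics/s16z.png',cv2.resize(p[130:300,270:430],None,fx=3.5,fy=3.5)[:,:,::-1])
"
```

```text
t 29.65 p [0.6148 0.0018 0.0853] x [-0.001  0.    -1.   ] z [ 0.972 -0.236 -0.001] jaw yaw -0.238 F [-0.2  0.1 -1.5] g 0.292 j [ 0.67  0.6  -1.01  1.58  0.53  1.26 -0.67]
```

View pics/s16z.png

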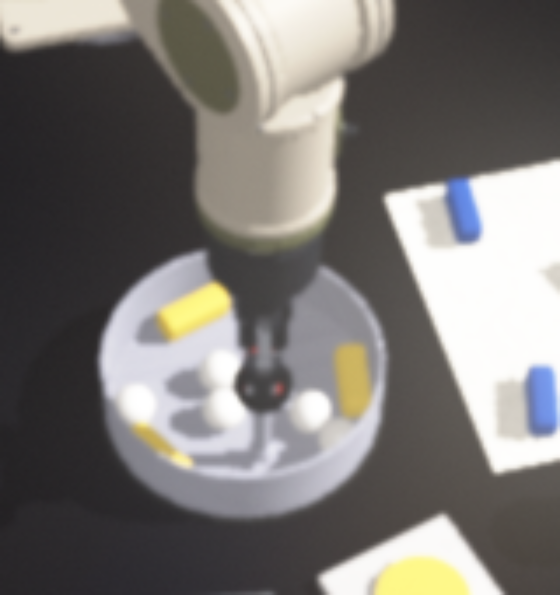

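Emit:
move_arm(
  motion="-0.0115 0.0353 0 0; -0.0415 0.0571 0 0; -0.0785 0.0571 0 0; -0.1085 0.0353 0 0; -0.12 0 0 0; -0.1085 -0.0353 0 0; -0.0785 -0.0571 0 0; -0.0415 -0.0571 0 0; -0.0115 -0.0353 0 0; 0 0 0 0",
)

```text
clock: 30.95
position: [0.6149, 0.0018, 0.0855]
ee_rot: [0.084, 0.702, -0.084, 0.702]
ft_force: [0.6, 0.8, -0.9]
grip_width: 0.294
```

Emit:
move_arm(
  motion="-0.0115 0.0353 0 0; -0.0415 0.0571 0 0; -0.0785 0.0571 0 0; -0.1085 0.0353 0 0; -0.12 0 0 0; -0.1085 -0.0353 0 0; -0.0785 -0.0571 0 0; -0.0415 -0.0571 0 0; -0.0115 -0.0353 0 0; 0 0 0 0",
)

```text
clock: 32.2
position: [0.6149, 0.0018, 0.0855]
ee_rot: [0.084, 0.702, -0.084, 0.702]
ft_force: [0.3, 1.0, -0.7]
grip_width: 0.291
```

```bash
python3 -c "
from h import *
state()
p,d,W,h=cloud('scene','s17')
cv2.imwrite('pics/s17z.png',cv2.resize(p[130:300,270:430],None,fx=3.5,fy=3.5)[:,:,::-1])
"
```

```text
t 32.2 p [0.6149 0.0018 0.0855] x [-0.  0. -1.] z [ 0.972 -0.236 -0.   ] jaw yaw -0.238 F [ 0.3  1.  -0.7] g 0.291 j [ 0.67  0.61 -1.02  1.58  0.54  1.26 -0.68]
```

View pics/s17z.png

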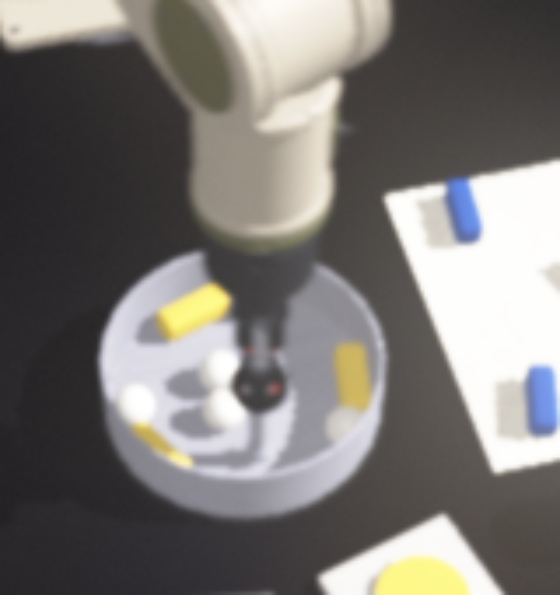

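Two beads are near the middle and the rest are by the wall, so the 60 mm circle now runs mostly free. I'll change the radius so the beads really move.

Emit:
move_arm(
  motion="-0.0246 0.0265 0 0; -0.0471 0.0428 0 0; -0.0749 0.0428 0 0; -0.0974 0.0265 0 0; -0.106 0 0 0; -0.0974 -0.0265 0 0; -0.0749 -0.0428 0 0; -0.0471 -0.0428 0 0; -0.0246 -0.0265 0 0; -0.016 0 0 0",
)

```text
clock: 33.5
position: [0.5985, 0.0019, 0.0857]
ee_rot: [0.084, 0.702, -0.084, 0.702]
ft_force: [0.1, 1.3, -0.9]
grip_width: 0.297
```

```bash
python3 -c "
from h import *
state()
p,d,W,h=cloud('scene','s18')
a=cv2.resize(p[170:300,280:400],None,fx=4,fy=4)
q,d,W,h=cloud('top','t18')
b=cv2.resize(q[205:335,250:375],None,fx=4,fy=4)
c=np.hstack([a,b])[:,:,::-1]; c=cv2.resize(c,None,fx=.8,fy=.8);print(c.shape);cv2.imwrite('pics/c18.png',c)
"
```

```text
t 33.5 p [0.5985 0.0019 0.0857] x [-0.  0. -1.] z [ 0.972 -0.235 -0.   ] jaw yaw -0.237 F [ 0.1  1.3 -0.9] g 0.297 j [ 0.7   0.58 -1.04  1.62  0.52  1.25 -0.68]
(416, 784, 3)
```

View pics/c18.png

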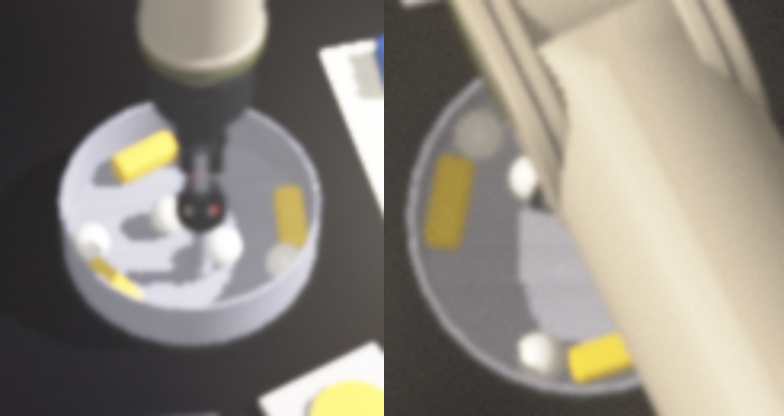

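```bash
python3 -c "
import numpy as np
P=[np.array([.0445,0])];
for k in range(1,61):
  t=np.deg2rad(36)*k; r=.055-.0115*np.cos(1.55*t); P.append(np.array([r*np.cos(t),r*np.sin(t)]))
P=np.array(P)
print(np.linalg.norm(np.diff(P,axis=0),axis=1).max())
for c in range(6):
  b=P[c*10].round(3); print('; '.join('%g %g 0 0'%tuple((P[c*10+k].round(3)-b).round(3)) for k in range(1,11)))
"
```

```text
0.040272683166544275
-0.005 0.029 0 0; -0.026 0.056 0 0; -0.064 0.063 0 0; -0.095 0.037 0 0; -0.097 0 0 0; -0.08 -0.026 0 0; -0.058 -0.043 0 0; -0.027 -0.052 0 0; 0.008 -0.038 0 0; 0.022 -0 0 0
-0.019 0.034 0 0; -0.051 0.045 0 0; -0.079 0.041 0 0; -0.106 0.029 0 0; -0.126 0 0 0; -0.12 -0.039 0 0; -0.085 -0.06 0 0; -0.05 -0.05 0 0; -0.03 -0.026 0 0; -0.02 0 0 0
-0.001 0.033 0 0; -0.026 0.062 0 0; -0.066 0.062 0 0; -0.092 0.034 0 0; -0.093 0 0 0; -0.081 -0.026 0 0; -0.062 -0.048 0 0; -0.027 -0.058 0 0; 0.008 -0.039 0 0; 0.016 0 0 0
-0.021 0.03 0 0; -0.048 0.042 0 0; -0.076 0.044 0 0; -0.108 0.033 0 0; -0.127 0 0 0; -0.115 -0.038 0 0; -0.079 -0.053 0 0; -0.048 -0.044 0 0; -0.026 -0.026 0 0; -0.011 0 0 0
-0.001 0.036 0 0; -0.03 0.063 0 0; -0.07 0.058 0 0; -0.092 0.029 0 0; -0.095 0 0 0; -0.089 -0.028 0 0; -0.069 -0.055 0 0; -0.031 -0.062 0 0; 0.001 -0.038 0 0; 0.004 0 0 0
-0.018 0.027 0 0; -0.041 0.042 0 0; -0.071 0.05 0 0; -0.106 0.037 0 0; -0.121 0 0 0; -0.103 -0.035 0 0; -0.07 -0.047 0 0; -0.042 -0.041 0 0; -0.016 -0.028 0 0; 0.004 0 0 0
```

Emit:
move_arm(
  motion="-0.005 0.029 0 0; -0.026 0.056 0 0; -0.064 0.063 0 0; -0.095 0.037 0 0; -0.097 0 0 0; -0.08 -0.026 0 0; -0.058 -0.043 0 0; -0.027 -0.052 0 0; 0.008 -0.038 0 0; 0.022 0 0 0",
)

```text
clock: 34.85
position: [0.6195, 0.0001, 0.0845]
ee_rot: [0.084, 0.703, -0.085, 0.701]
ft_force: [0.6, 0.6, -1.0]
grip_width: 0.292
```

Emit:
move_arm(
  motion="-0.019 0.034 0 0; -0.051 0.045 0 0; -0.079 0.041 0 0; -0.106 0.029 0 0; -0.126 0 0 0; -0.12 -0.039 0 0; -0.085 -0.06 0 0; -0.05 -0.05 0 0; -0.03 -0.026 0 0; -0.02 0 0 0",
)

```text
clock: 36.1
position: [0.6003, 0.0023, 0.0857]
ee_rot: [0.083, 0.702, -0.083, 0.702]
ft_force: [-0.3, 0.8, -1.0]
grip_width: 0.287
```

Emit:
move_arm(
  motion="-0.001 0.033 0 0; -0.026 0.062 0 0; -0.066 0.062 0 0; -0.092 0.034 0 0; -0.093 0 0 0; -0.081 -0.026 0 0; -0.062 -0.048 0 0; -0.027 -0.058 0 0; 0.008 -0.039 0 0; 0.016 0 0 0",
)

```text
clock: 37.35
position: [0.6168, 0.0005, 0.0852]
ee_rot: [0.084, 0.702, -0.084, 0.702]
ft_force: [0.5, 0.4, -1.4]
grip_width: 0.289
```

```bash
cat > two.py <<'E'
from h import *
import sys
n=sys.argv[1]
state()
p,d,W,h=cloud('scene','s'+n)
a=cv2.resize(p[170:300,280:400],None,fx=4,fy=4)
q,d,W,h=cloud('top','t'+n)
b=cv2.resize(q[205:335,250:375],None,fx=4,fy=4)
c=np.hstack([a,b])[:,:,::-1]; cv2.imwrite(f'pics/c{n}.png',cv2.resize(c,None,fx=.8,fy=.8))
E
python3 two.py 19
```

```text
t 37.35 p [6.168e-01 5.000e-04 8.520e-02] x [-0.001 -0.    -1.   ] z [ 0.972 -0.237 -0.001] jaw yaw -0.239 F [ 0.5  0.4 -1.4] g 0.289 j [ 0.67  0.62 -1.03  1.57  0.54  1.27 -0.68]
```

View pics/c19.png

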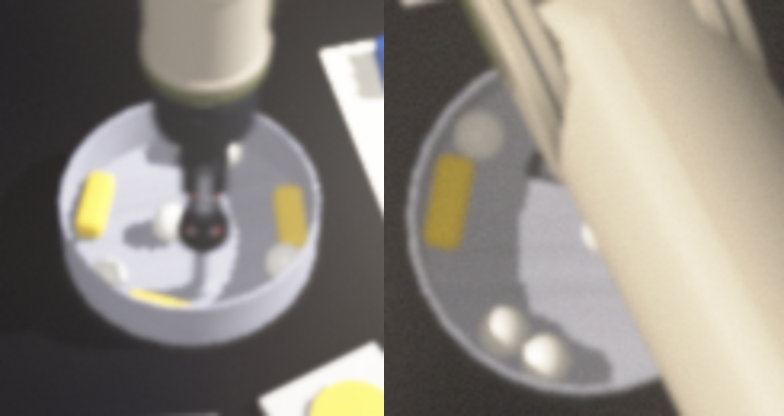

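Emit:
move_arm(
  motion="-0.001 0.018 0 0; 0 0.035 0 0; -0.008 0.048 0 0; -0.018 0.058 0 0; -0.032 0.064 0 0; -0.052 0.061 0 0; -0.082 0.053 0 0; -0.108 0.033 0 0; -0.118 0.002 0 0; -0.108 -0.03 0 0",
)

```text
clock: 38.7
position: [0.5067, -0.0282, 0.086]
ee_rot: [0.082, 0.702, -0.083, 0.702]
ft_force: [0.6, 0.4, -0.9]
grip_width: 0.298
```

```bash
python3 two.py 20
```

```text
t 38.7 p [ 0.5067 -0.0282  0.086 ] x [-0.    -0.002 -1.   ] z [ 0.973 -0.232  0.   ] jaw yaw -0.234 F [ 0.6  0.4 -0.9] g 0.298 j [ 0.97  0.39 -1.17  1.85  0.4   1.16 -0.57]
```

View pics/c20.png

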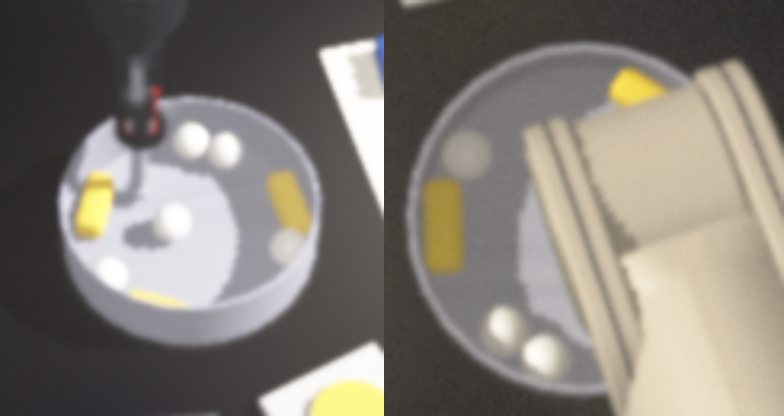

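Emit:
move_arm(
  motion="0.028 -0.022 0 0; 0.06 -0.018 0 0; 0.081 0.001 0 0; 0.102 0.025 0 0; 0.108 0.052 0 0; 0.104 0.074 0 0; 0.094 0.086 0 0; 0.081 0.094 0 0; 0.069 0.097 0 0; 0.047 0.088 0 0",
)

```text
clock: 40.05
position: [0.5542, 0.0613, 0.0861]
ee_rot: [0.083, 0.702, -0.082, 0.702]
ft_force: [-0.3, -0.5, -0.3]
grip_width: 0.29
```

Emit:
move_arm(
  motion="-0.03 -0.006 0 0; -0.058 -0.022 0 0; -0.069 -0.048 0 0; -0.065 -0.077 0 0; -0.046 -0.097 0 0; -0.017 -0.105 0 0; 0.012 -0.102 0 0; 0.031 -0.084 0 0; 0.045 -0.062 0 0; 0.05 -0.035 0 0",
)

```text
clock: 41.3
position: [0.6052, 0.0257, 0.0859]
ee_rot: [0.084, 0.702, -0.083, 0.702]
ft_force: [0.3, 1.0, -0.6]
grip_width: 0.296
```

```bash
python3 two.py 21
```

```text
t 41.3 p [0.6052 0.0257 0.0859] x [ 0.     0.001 -1.   ] z [ 0.972 -0.235 -0.   ] jaw yaw -0.237 F [ 0.3  1.  -0.6] g 0.296 j [ 0.66  0.6  -1.05  1.6   0.54  1.26 -0.72]
```

View pics/c21.png

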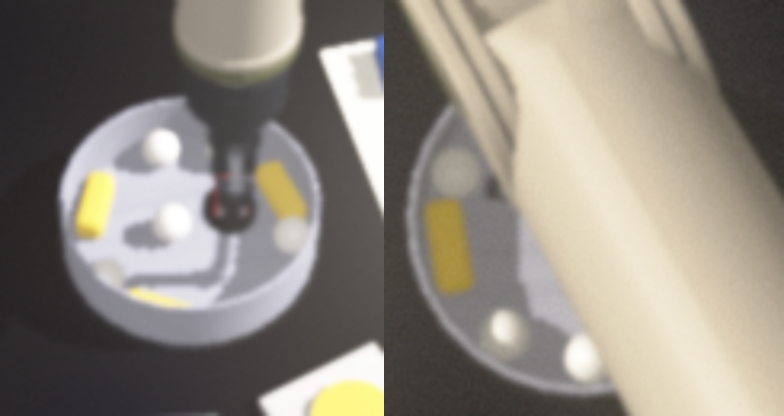

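```bash
cat > beads.py <<'E'
from h import *
C=np.array([.554,.004])
for n in ('scene','top'):
    p,d,W,h=cloud(n)
    Z=W[...,2]; rr=np.hypot(W[...,0]-C[0],W[...,1]-C[1])
    m=(rr<.104)&(Z>.012)&(Z<.042)&(h[...,1]<70)&(h[...,2]>90)
    k,l,s,c=cv2.connectedComponentsWithStats(m.astype(np.uint8))
    eye=camera_info(n)['eye']
    for j in range(1,k):
        if s[j,4]>30:
            q=W[l==j].mean(0); v=q-eye; v/=np.linalg.norm(v); b=q+v*.0107
            print(n,c[j].round(),s[j,4],'bead~',b.round(3),'rel',((b[:2]-C)*1000).round(), 'r',round(float(np.hypot(*(b[:2]-C)))*1000))
E
python3 beads.py
```

```text
scene [329. 216.] 101 bead~ [ 0.465 -0.001  0.021] rel [-89.  -5.] r 89
scene [332. 240.] 102 bead~ [ 0.548 -0.012  0.022] rel [ -6. -16.] r 17
scene [370. 243.] 106 bead~ [0.583 0.087 0.021] rel [29. 83.] r 88
scene [314. 255.] 64 bead~ [ 0.585 -0.073  0.024] rel [ 31. -77.] r 83
scene [350. 254.] 41 bead~ [0.602 0.025 0.018] rel [48. 21.] r 53
top [272. 258.] 182 bead~ [0.586 0.087 0.022] rel [32. 83.] r 89
top [287. 309.] 186 bead~ [0.481 0.054 0.022] rel [-73.  50.] r 88
top [313. 317.] 145 bead~ [0.466 0.001 0.023] rel [-88.  -3.] r 88
```

Emit:
move_arm(
  motion="-0.026 0.02 0 0; -0.056 0.026 0 0; -0.083 0.015 0 0; -0.095 -0.012 0 0; -0.089 -0.037 0 0; -0.073 -0.05 0 0; -0.056 -0.053 0 0; -0.038 -0.061 0 0; -0.01 -0.052 0 0; 0.004 -0.029 0 0",
)

```text
clock: 42.75
position: [0.6099, -0.0065, 0.0856]
ee_rot: [0.084, 0.702, -0.085, 0.702]
ft_force: [-0.2, 0.4, -1.1]
grip_width: 0.294
```

Emit:
move_arm(
  motion="-0.005 0.028 0 0; -0.023 0.05 0 0; -0.055 0.061 0 0; -0.081 0.061 0 0; -0.1 0.058 0 0; -0.115 0.047 0 0; -0.124 0.03 0 0; -0.129 0.011 0 0; -0.128 -0.008 0 0; -0.12 -0.026 0 0",
)

```text
clock: 44.0
position: [0.492, -0.0308, 0.0875]
ee_rot: [0.084, 0.7, -0.083, 0.705]
ft_force: [5.4, 1.4, -1.1]
grip_width: 0.292
```

```bash
python3 two.py 22; python3 beads.py
```

```text
t 44.0 p [ 0.492  -0.0308  0.0875] x [ 0.007  0.    -1.   ] z [ 0.972 -0.235  0.007] jaw yaw -0.237 F [ 5.4  1.4 -1.1] g 0.292 j [ 1.03  0.35 -1.21  1.89  0.37  1.14 -0.55]
scene [341. 215.] 95 bead~ [0.469 0.033 0.022] rel [-85.  29.] r 89
scene [320. 223.] 82 bead~ [ 0.48  -0.031  0.02 ] rel [-74. -35.] r 81
scene [336. 242.] 103 bead~ [ 0.556 -0.004  0.021] rel [ 2. -8.] r 8
scene [370. 243.] 107 bead~ [0.583 0.087 0.021] rel [29. 83.] r 88
scene [314. 255.] 64 bead~ [ 0.585 -0.073  0.024] rel [ 31. -77.] r 83
top [272. 258.] 182 bead~ [0.586 0.087 0.021] rel [32. 83.] r 89
top [297. 315.] 190 bead~ [0.47  0.033 0.022] rel [-84.  29.] r 89
```

View pics/c22.png

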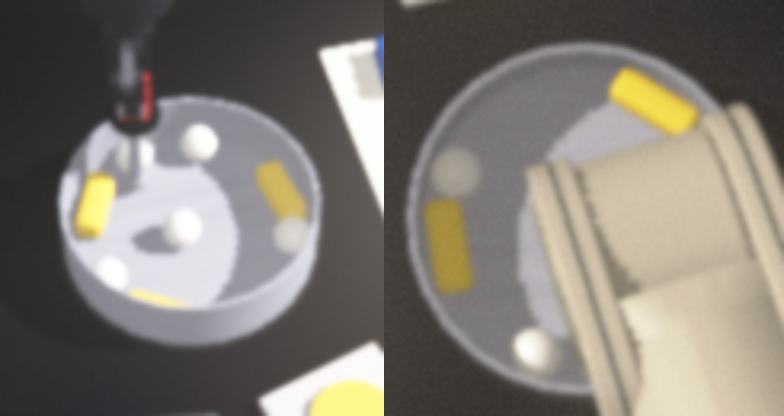

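Emit:
move_arm(
  motion="0.025 0.01 0 0; 0.055 0.018 0 0; 0.085 0.02 0 0; 0.11 0.022 0 0; 0.11 0.051 0 0; 0.09 0.073 0 0; 0.061 0.08 0 0; 0.033 0.068 0 0; 0.017 0.043 0 0; 0.018 0.013 0 0",
)

```text
clock: 45.45
position: [0.5056, -0.0185, 0.0859]
ee_rot: [0.082, 0.702, -0.084, 0.702]
ft_force: [0.6, -0.8, -1.7]
grip_width: 0.291
```

Emit:
move_arm(
  motion="0.013 -0.032 0 0; 0.048 -0.043 0 0; 0.083 -0.031 0 0; 0.104 0 0 0; 0.104 0.036 0 0; 0.081 0.066 0 0; 0.046 0.077 0 0; 0.011 0.065 0 0; -0.01 0.034 0 0; -0.01 -0.002 0 0",
)

```text
clock: 46.7
position: [0.4953, -0.0206, 0.0858]
ee_rot: [0.082, 0.702, -0.084, 0.702]
ft_force: [1.1, 0.1, -1.0]
grip_width: 0.293
```

Emit:
move_arm(
  motion="0.022 -0.03 0 0; 0.058 -0.04 0 0; 0.093 -0.028 0 0; 0.114 0.002 0 0; 0.113 0.039 0 0; 0.091 0.069 0 0; 0.056 0.079 0 0; 0.021 0.067 0 0; -0.001 0.037 0 0; 0 0 0 0",
)

```text
clock: 47.95
position: [0.4952, -0.0205, 0.0858]
ee_rot: [0.082, 0.702, -0.084, 0.702]
ft_force: [0.4, -0.7, -0.7]
grip_width: 0.288
```

```bash
python3 two.py 23; python3 beads.py
```

```text
t 47.95 p [ 0.4952 -0.0205  0.0858] x [-0.001 -0.002 -1.   ] z [ 0.972 -0.233 -0.   ] jaw yaw -0.235 F [ 0.4 -0.7 -0.7] g 0.288 j [ 1.    0.38 -1.21  1.88  0.39  1.15 -0.59]
scene [341. 215.] 95 bead~ [0.469 0.033 0.022] rel [-85.  29.] r 90
scene [321. 222.] 97 bead~ [ 0.481 -0.029  0.02 ] rel [-73. -33.] r 80
scene [370. 243.] 106 bead~ [0.584 0.087 0.021] rel [30. 83.] r 88
scene [320. 259.] 41 bead~ [ 0.605 -0.06   0.025] rel [ 51. -64.] r 82
scene [355. 260.] 38 bead~ [0.63  0.031 0.025] rel [76. 27.] r 80
top [298. 233.] 177 bead~ [0.639 0.033 0.022] rel [85. 29.] r 90
top [272. 258.] 183 bead~ [0.586 0.087 0.022] rel [32. 83.] r 89
top [297. 315.] 175 bead~ [0.47  0.034 0.022] rel [-84.  30.] r 89
```

View pics/c23.png

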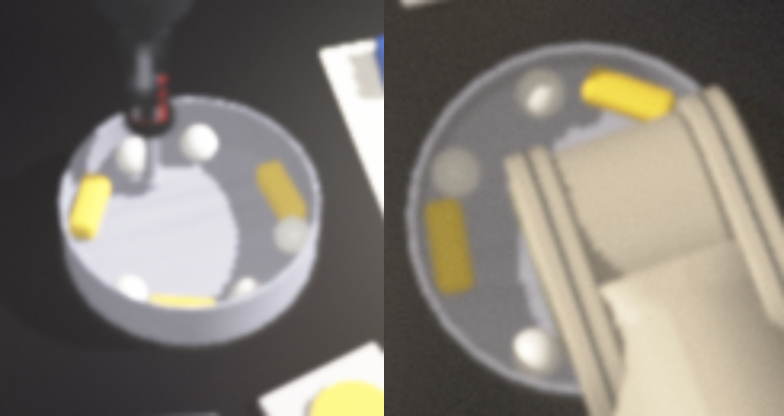

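Emit:
move_arm(
  motion="0.025 -0.025 0 0; 0.059 -0.035 0 0; 0.092 -0.025 0 0; 0.11 0.004 0 0; 0.117 0.024 0 0; 0.125 0.033 0 0; 0.13 0.039 0 0; 0.124 0.054 0 0; 0.115 0.069 0 0; 0.104 0.08 0 0",
)

```text
clock: 49.4
position: [0.6007, 0.0616, 0.0857]
ee_rot: [0.083, 0.702, -0.083, 0.702]
ft_force: [-0.1, 0.2, -0.6]
grip_width: 0.29
```

Emit:
move_arm(
  motion="-0.009 0.005 0 0; -0.029 0 0 0; -0.059 -0.004 0 0; -0.082 -0.01 0 0; -0.097 -0.014 0 0; -0.107 -0.019 0 0; -0.114 -0.032 0 0; -0.117 -0.047 0 0; -0.118 -0.063 0 0; -0.114 -0.075 0 0",
)

```text
clock: 50.65
position: [0.4894, -0.0131, 0.0872]
ee_rot: [0.084, 0.7, -0.082, 0.704]
ft_force: [6.6, 5.5, -0.4]
grip_width: 0.293
```

```bash
python3 two.py 24; python3 beads.py
```

```text
t 50.65 p [ 0.4894 -0.0131  0.0872] x [ 0.005  0.002 -1.   ] z [ 0.972 -0.233  0.005] jaw yaw -0.235 F [ 6.6  5.5 -0.4] g 0.293 j [ 1.02  0.36 -1.23  1.9   0.37  1.14 -0.59]
scene [326. 219.] 219 bead~ [ 0.472 -0.012  0.021] rel [-82. -16.] r 83
scene [371. 242.] 110 bead~ [0.581 0.088 0.021] rel [27. 84.] r 88
scene [361. 257.] 57 bead~ [0.623 0.048 0.024] rel [69. 44.] r 81
scene [320. 259.] 41 bead~ [ 0.604 -0.06   0.025] rel [ 50. -64.] r 81
top [290. 238.] 180 bead~ [0.629 0.05  0.022] rel [75. 46.] r 88
top [271. 259.] 184 bead~ [0.584 0.088 0.022] rel [30. 84.] r 89
```

View pics/c24.png

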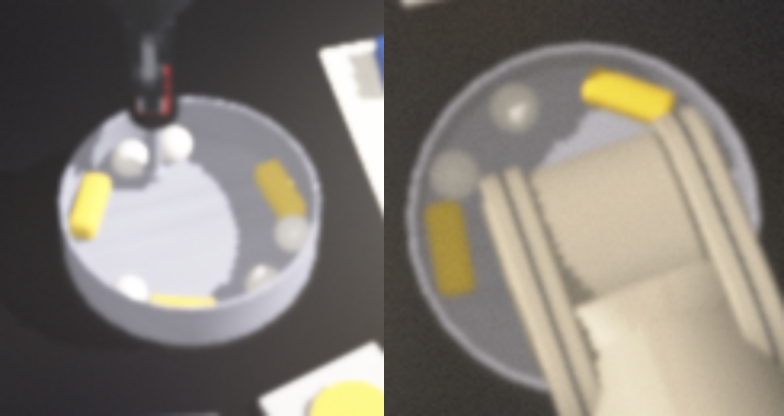

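All five beads have moved from their starting ring. Now I'll lift the stirrer out and check it is upright in the grip.

Emit:
move_arm(
  motion="0.03 0.005 0 0; 0.06 0.01 0 0; 0.06 0.01 0.03 0; 0.06 0.01 0.07 0; 0.06 0.01 0.11 0; 0.06 0.01 0.155 0; 0.06 0.01 0.155 0; 0.06 0.01 0.155 0",
)

```text
clock: 51.85
position: [0.5469, -0.0039, 0.2403]
ee_rot: [0.083, 0.702, -0.083, 0.702]
ft_force: [0.3, 0.0, -1.3]
grip_width: 0.29
```

```bash
python3 two.py 25; python3 beads.py; python3 -c "
from h import *
p,d,W,h=cloud('scene','s25b')
cv2.imwrite('pics/s25z.png',cv2.resize(p[90:270,260:420],None,fx=3.3,fy=3.3)[:,:,::-1])
o=get_obs()['position'];print(proj('scene',[o[0],o[1]+.002,o[2]-.077]),proj('scene',[o[0],o[1]+.002,o[2]+.018]))
"
```

```text
t 51.85 p [ 0.5469 -0.0039  0.2403] x [-0.    -0.001 -1.   ] z [ 0.972 -0.233 -0.   ] jaw yaw -0.235 F [ 0.3  0.  -1.3] g 0.29 j [ 0.92  0.36 -1.23  1.55  0.34  1.47 -0.56]
scene [333. 215.] 100 bead~ [0.464 0.01  0.021] rel [-90.   6.] r 90
scene [319. 221.] 97 bead~ [ 0.474 -0.034  0.022] rel [-80. -38.] r 88
scene [371. 242.] 109 bead~ [0.582 0.088 0.021] rel [28. 84.] r 88
scene [361. 257.] 57 bead~ [0.623 0.048 0.024] rel [69. 44.] r 81
scene [320. 259.] 41 bead~ [ 0.605 -0.06   0.025] rel [ 51. -64.] r 82
top [271. 259.] 181 bead~ [0.584 0.088 0.022] rel [30. 84.] r 89
top [304. 318.] 59 bead~ [0.463 0.019 0.021] rel [-91.  15.] r 92
(np.float64(335.7405363785095), np.float64(206.65295826632698)) (np.float64(335.58851050526675), np.float64(181.4059319822935))
```

View pics/s25z.png

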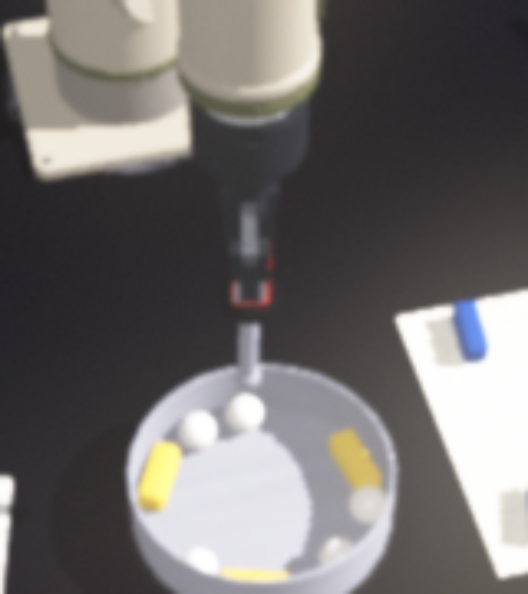

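Emit:
move_arm(
  motion="-0.02 -0.045 0 0; -0.04 -0.09 0 0; -0.06 -0.14 0 0; -0.08 -0.19 0 0; -0.103 -0.239 0 0; -0.103 -0.239 -0.03 0; -0.103 -0.239 -0.08 0; -0.103 -0.239 -0.11 0; -0.103 -0.239 -0.132 0; -0.103 -0.239 -0.132 0",
)

```text
clock: 53.35
position: [0.4431, -0.2418, 0.1075]
ee_rot: [0.083, 0.703, -0.082, 0.701]
ft_force: [0.5, 0.1, -1.0]
grip_width: 0.29
```

```bash
python3 -c "
from h import *
p,d,W,h=cloud('scene','s26')
cv2.imwrite('pics/s26z.png',cv2.resize(p[100:290,150:330],None,fx=3.1,fy=3.1)[:,:,::-1])
state()"
```

```text
t 53.4 p [ 0.444  -0.2421  0.1088] x [-0.001  0.001 -1.   ] z [ 0.973 -0.232 -0.001] jaw yaw -0.234 F [ 0.  -0.2 -0.8] g 0.289 j [ 1.43  0.35 -1.17  1.83  0.35  1.19 -0.09]
```

View pics/s26z.png

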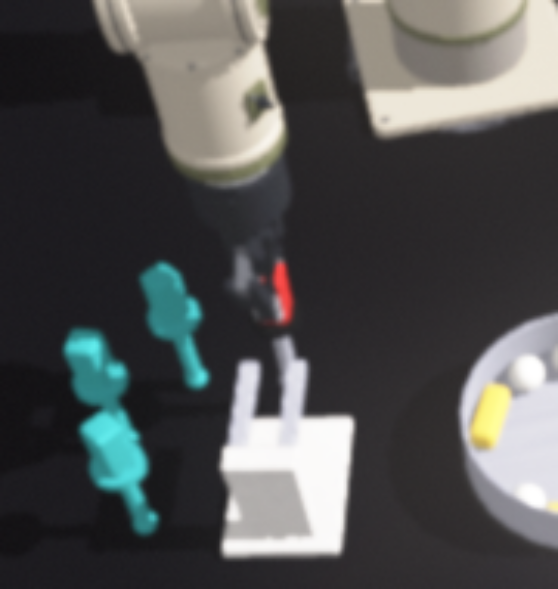

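Emit:
move_arm(
  motion="0.015 -0.004 0 0; 0.03 -0.008 0 0; 0.045 -0.011 0 0; 0.06 -0.015 0 0; 0.073 -0.0185 0 0; 0.073 -0.0185 0 0; 0.073 -0.0185 0 0",
)

```text
clock: 54.28
position: [0.5169, -0.2609, 0.1091]
ee_rot: [0.083, 0.702, -0.083, 0.702]
ft_force: [-0.2, 0.4, -1.3]
grip_width: 0.289
```

```bash
python3 -c "
from h import *
p,d,W,h=cloud('scene','s27')
cv2.imwrite('pics/s27z.png',cv2.resize(p[100:290,150:330],None,fx=3.1,fy=3.1)[:,:,::-1])
state()"
```

```text
t 54.33 p [ 0.5168 -0.261   0.1091] x [-0. -0. -1.] z [ 0.973 -0.233 -0.   ] jaw yaw -0.235 F [ 0.4 -0.3 -0.5] g 0.289 j [ 1.22  0.52 -1.08  1.65  0.47  1.26 -0.18]
```

View pics/s27z.png

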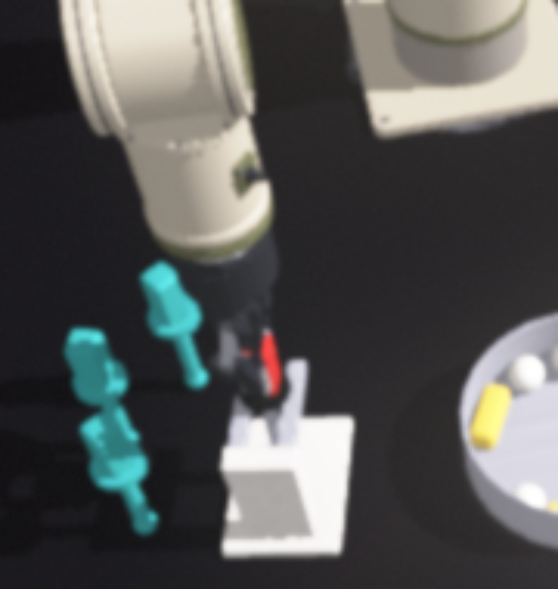

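Over the seat with no contact force. I'll lower it until the collar seats.

Emit:
move_arm(
  motion="0 0 -0.002 0; 0 0 -0.004 0; 0 0 -0.006 0; 0 0 -0.007 0; 0 0 -0.007 0",
)

```text
clock: 54.95
position: [0.5171, -0.2612, 0.1025]
ee_rot: [0.083, 0.702, -0.083, 0.702]
ft_force: [-2.8, -0.4, 5.5]
grip_width: 0.289
```

Emit:
move_arm(
  motion="0 0 0 0; 0 0 0 0; 0 0 0 0; 0 0 0 0",
  grip=0.6,
  force=30,
)

```text
clock: 55.45
position: [0.5172, -0.261, 0.1019]
ee_rot: [0.083, 0.702, -0.083, 0.702]
ft_force: [1.2, 0.0, 0.0]
grip_width: 0.605
```

Emit:
move_arm(
  motion="0 0 0.02 0; 0 0 0.05 0; 0 0 0.09 0; 0 0 0.13 0; 0 0 0.13 0",
)

```text
clock: 56.08
position: [0.519, -0.261, 0.2363]
ee_rot: [0.082, 0.7, -0.083, 0.704]
ft_force: [0.9, 0.0, -0.3]
grip_width: 0.601
```

Emit:
move_arm(
  motion="-0.03 0.01 0.03 0; -0.06 0.03 0.05 0; -0.08 0.08 0.05 0; -0.08 0.13 0.05 0; -0.08 0.16 0.05 0; -0.08 0.16 0.05 0",
)

```text
clock: 56.82
position: [0.4373, -0.0988, 0.282]
ee_rot: [0.08, 0.703, -0.083, 0.702]
ft_force: [-0.4, -0.7, 0.3]
grip_width: 0.595
```

```bash
python3 two.py 28; python3 beads.py; python3 -c "
from h import *
for n in('scene','top'):
  p,d,W,h=cloud(n,'f'+n)
  for c in ('yellow','blue','red'):
    for b in blobs(W,h,c): 
      if .1<b[1][0]/1000<.8 and abs(b[1][1])<360: print(n,c,b)
"
```

```text
t 56.83 p [ 0.4373 -0.0988  0.282 ] x [-0.001 -0.004 -1.   ] z [ 0.973 -0.23  -0.   ] jaw yaw -0.232 F [-0.4 -0.7  0.3] g 0.595 j [ 1.6  -0.17 -1.3   1.7  -0.16  1.49  0.08]
scene [333. 215.] 97 bead~ [0.465 0.01  0.022] rel [-89.   6.] r 89
scene [319. 221.] 98 bead~ [ 0.474 -0.033  0.022] rel [-80. -37.] r 88
scene [370. 242.] 108 bead~ [0.582 0.088 0.021] rel [28. 84.] r 88
scene [361. 257.] 57 bead~ [0.623 0.047 0.025] rel [69. 43.] r 82
scene [320. 259.] 41 bead~ [ 0.604 -0.06   0.025] rel [ 50. -64.] r 81
top [290. 238.] 179 bead~ [0.629 0.05  0.021] rel [75. 46.] r 88
top [345. 247.] 184 bead~ [ 0.611 -0.065  0.022] rel [ 57. -69.] r 89
top [271. 259.] 185 bead~ [0.584 0.088 0.022] rel [30. 84.] r 89
top [330. 313.] 191 bead~ [ 0.475 -0.034  0.022] rel [-79. -38.] r 88
top [308. 317.] 194 bead~ [0.466 0.01  0.022] rel [-88.   6.] r 88
scene yellow ([367.0, 229.0], [537.9, 89.3, 31.1, 58.6, 23.8], 0.221, 145)
scene yellow ([306.0, 234.0], [512.4, -77.3, 30.8, 63.6, 18.2], -0.41, 110)
scene yellow ([390.0, 301.0], [765.7, 85.2, 22.1, 64.1, 61.2], -0.305, 455)
scene blue ([402.0,
[... 244 characters left out ...]
60.5, 179.6, 28.7, 26.4], -0.274, 247)
top yellow ([275.0, 175.0], [764.0, 84.7, 22.8, 67.6, 66.4], -0.002, 821)
top yellow ([326.0, 235.0], [636.4, -25.3, 31.6, 58.6, 24.7], 1.263, 329)
top yellow ([270.0, 282.0], [536.3, 89.2, 31.0, 58.3, 22.3], 0.196, 316)
top yellow ([350.0, 296.0], [509.8, -75.9, 31.7, 58.0, 22.8], -0.463, 319)
top blue ([345.0, 175.0], [766.0, -64.1, 23.1, 66.3, 66.1], -0.008, 802)
top blue ([440.0, 172.0], [741.2, -244.2, 132.9, 28.8, 26.4], -0.714, 184)
top blue ([203.0, 240.0], [620.5, 229.0, 30.2, 52.3, 16.2], -0.281, 183)
top blue ([157.0, 291.0], [516.2, 318.4, 29.6, 50.7, 14.4], 0.287, 162)
top blue ([198.0, 339.0], [420.7, 231.8, 30.3, 50.5, 16.6], -0.072, 192)
```

View pics/fscene.png

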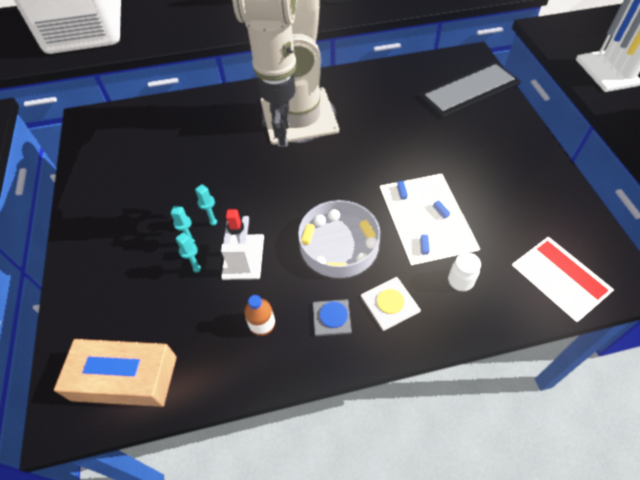

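View pics/ftop.png

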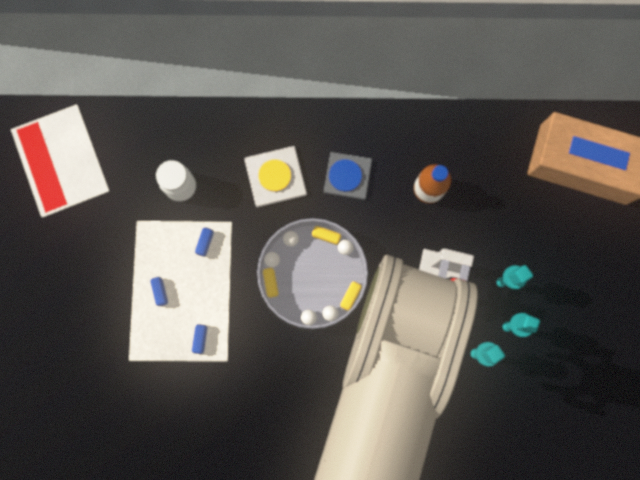

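The final pictures show three yellow pellets and five beads in the dish and three blue pellets still on the mat. The stirrer hangs in its fork at scene (233,218) with its top at z = 180 mm. The jar and bottle haven't moved and the gripper is clear, so I'm handing in.

```bash
python3 -c "
from workcell import *
print(hand_in())"
```

```text
the job is handed in; nothing more can be done
None
```

The job is done and handed in at about 57 s of the 208 s allowed; no verdict was reported.

- **Order:** the white order board showed yellow. I put all three yellow pellets in the dish, and the three blue ones are still on the mat.
- **Stirring:** I made more than ten rounds, the foot about 3 mm above the dish floor. The foot ran mostly 45–70 mm from the centre. Some later rounds only partly touched the beads, because most had moved out to the wall. All five ended well away from where they started.
- **Stirrer:** I hung it back in the fork and let go. Its top measured z ≈ 180 mm, which is right for a seated collar.
- **Last check:** the final pictures showed all five beads and three yellow pellets inside the dish. The jar and bottle were unmoved, the look-alikes showed no change, and the gripper was clear of everything.

**What went wrong or disagreed:**
- **Missed first grasp:** the real fingertips sit about 36–45 mm above the reported tool position. I measured this from the depth image and corrected for it.
- **Contact forces:** the fingers pressed the mat with up to about 23 N on two of the pellet grasps. The foot pressed a bead against the dish wall with under 10 N near the end. Both readings are well below the limits.

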